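# Put the brass bowl away in the glazed display case

### The job

Put the small brass bowl away in the display case: raise the case's lid until its folding stay locks past straight and holds the lid up by itself, then set the bowl down upright in the middle of the round red pad inside. Then break the stay's knee (it has an orange grip) and bring the lid down gently until it is fully shut, without letting it fall and without disturbing the other goods.

Things in the scene. Friction and masses are not known exactly. Their poses are not given: they have to be found in the camera images.
- case: Dark wooden case, fixed, 200 (its x) x 280 (y) x 90 mm high, walls 10, inner floor at 10 mm. Origin: centre of underside; x points from the front (brass lift bar) to the hinge side, z up. A divider 50 mm high stands at y = +50 mm with bracelets beyond it; the red pad is on its -y side. Lid, stay and orange grip belong to the case.
- lid (a joint): Lid angle, 0 rad fully shut, growing as raised; the stay stops it at about 1.36, and it stands at about 1.34 with the stay locked. Clear panel in a dark frame, 10 mm thick, 0.5 kg, underside in the plane of the hinge line. Unsupported with the stay unlocked it falls shut, lightly damped; a free fall is too hard (over 1.8 rad/s).
- lid_hinge (a point): Middle of the lid's hinge line, on the case's far rim (90 mm above the table); the hinge line runs along the case's y. The point turns with the lid.
- lift_bar (a point): Middle of the axis of the lid's brass lift bar, 12 mm thick, along the case's y, in the plane of the lid's underside, 240 mm from the hinge line. It is carried 38 mm in front of the lid's front edge by two arms at its ends, 110 mm apart inside, free above and below (90 mm above the table when shut). About 2.5 N lift it.
- stay_knee (a joint): Stay's knee: 0 rad folded (lid shut), 2.74 links in line, 2.96 at its stop past straight (locked). With the lid raised to the stay's full length, then eased, the knee drops to its stop by its own weight; the lid's weight keeps it locked. Move the grip 20 mm to the case's front (and up) to break it; the lid's weight then folds it on by itself, so hold and lead the grip to lower the lid slowly.
- knee_grip (a point): On the axis of the orange knee grip, a 14 mm thick bar along the case's y, 13 to 98 mm outside the -y wall; this point 68 mm outside. It moves, and the lid with it, on a 75 mm radius arc about a line along y at case x = 0, z = 60 mm: at x = -73, z = 75 mm with the lid shut; over the top (z = 135); at x = +39, z = 124 with the stay straight. 10 N or less move it.
- pad (a point): Centre of the top of the round red pad in the case, 90 mm across, its top 14 mm above the case's underside; at x = -15, y = -40 mm of the case.
- bowl: Small round brass bowl, loose, 64 mm across, 40 mm high, 4 mm wall, upright sides from 22 mm up to the rim, 0.18 kg. Origin: centre of its underside, z up. To be put away.
- gourd: Pale wooden gourd standing upright, 58 mm across, 102 mm high, loose; leave alone. Origin: centre of its underside.
- jar: Blue ceramic jar with a knobbed cap, 60 mm across, 70 mm high, loose; leave alone. Origin: centre of its underside.
- bangle: Green glass bangle lying flat, 74 mm across, 11 mm thick, loose; leave alone. Origin: centre of its underside.

How it is judged:
By the outcome, as a careful person would: the job done as asked, in the order asked, and still so for the second after the job is handed in, with the robot touching nothing.
It also fails if it takes over 72 s, if anything falls off the work surface, if the arm or the gripper's body presses on something with over 40 N, if the wrist force passes 120 N, or if a joint passes its speed limit or range.

### The arm

A 6-joint arm with a two-finger parallel gripper is mounted at the origin on the work surface. World frame = base frame: x ahead of the robot, y to its left, z up, the work surface at z = 0. Lengths are in m, angles in degrees, forces in N, time in s.
With the tool pointing down it reaches from about 0.3 to 0.85 m from the base axis. Payload 4.2 kg.
Tool frame: the origin (TCP) lies midway between the tips of the shut fingers; the grasp point (between the pads) lies grip_point_offset behind it (grip_point_offset is the distance from the TCP to the grasp point, in m); z points along the fingers, y is the direction in which the jaws open and shut (so a half turn about z gives the same grasp; the last joint's range is limited). The gripper opens to 91 mm and grips with 3 to 60 N. Pads are 32 mm wide; open, the fingers measure 118 mm over their backs; the gripper's body (76 mm by 178 mm) begins 60 mm behind the grasp point.
Start: joints at [-1.146, 18.312, 89.639, -0, 72.044, -1.146], TCP at [0.575, 0, 0.214] pointing down, gripper open.
Joint ranges: [-177.97, 177.97], [-48.28, 115.42], [12.27, 149.76], [-77.06, 257.06], [2.81, 150.46], [-146.56, 146.56]. Speed limits (degrees/s): [147.25, 147.25, 180, 180, 180, 180].

### API

Orientations are given as a 3x3 rotation matrix whose columns are the frame's x, y, z axes.
In Python, from cell import get_obs, read_camera, calibration, job_done, look_for, grip_point_offset gives the robot as it stands.
- The arm moves only by the tool move_arm, never from a script. Its arguments are lists of equal length, an entry for each row: "travel": the shift along the tool's x, y, z in m, a list of three; "rotation": the turn, a rotation vector about the tool's x, y, z in degrees, a list of three; "jaw": the closure in counts, from 0 (fully open) to 255 (shut). A call has exactly 5 rows; each row is the pose to reach, as a shift and turn from the pose commanded when the call began, along the tool's axes at that moment; what a row does not reach only later rows make up. A row lasts 1/8 s, in which the tool goes at most 62.5 mm and 10.7 degrees, less where a joint would pass 70% of its speed; a pose out of reach is approached as far as the arm can. A call with a gripper value outside its range is refused whole. The fingers move at their own pace and stop on an object; "newtons" is the grip in N (left out, the last holds). Time passes only in rows, so rows that repeat a pose let the fingers close, or fill a call up. It gives the time, the measured TCP pose, the force and the opening at its end, in the units of the state.
- get_obs(): the state, without advancing time (a new reading comes with each control period).
- read_camera(name): name is "scene" or "side" or "wrist"; returns (picture, depth): 420x560x3 uint8, red, green, blue; 420x560 float32, m along the optical axis (not along the pixel's ray), 0 where there is no reading.
- calibration(name): a dict with "fx", "fy", "cx", "cy" (pixels), "origin" and "orientation" of the camera in the world. Camera axes: x right, y down, z forward; pixel columns grow to the right and rows downward; lengths in m; the calibration is good to about 2 mm. A picture is of the moment at which its call begins: read the wrist's pose just before it. calibration takes no time and is no camera call; for the wrist camera it gives the pose at the moment of the call.
- job_done(): hands the job in, once; it reports no verdict.
Trained networks look in the newest picture that a camera, given by its name, has taken for a name from the list of things; names that differ only in an ending like _2 or _b are one class to them, and where a whole thing is asked for, a point or a joint stands for the part that bears it (a point fixed in the world has none). Each returns a list of dicts, best first, with "conf" (0 to 1); they miss things now and then, are a little off and sometimes report something else, mostly with a low value. They report only what shows in the picture. A call takes as long as a camera call.
- look_for(camera, query): "point" ([column, row] in pixels, amid what is visible of it).
The state is a dict: "t": time; "q": joint angles; "dq": joint speeds; "effort": joint torques, N m; "position": TCP position; "tool_rot": TCP orientation; "force": force on the tool from outside, world axes, zero at the start; "wrist_torque": the same for the moment, N m; "finger_gap": finger opening in m.
Only numpy, scipy, OpenCV 4.12 (cv2) and the standard library are available. Lean on these libraries where they do the work, as an engineer would, in place of code of your own. Each camera call takes 0.05 s, during which the arm holds its last target.

## Working session

There is one attempt and no reset: what is moved stays moved. The work goes in short steps, Python scripts to look and compute and a tool call to move; the robot and the scene stay as the last step left them, time stands still between calls to the robot, and variables do not carry over. Pictures are saved under pics/ and viewed, and the job is handed in when it is done.

Besides the shell and the picture viewer there is one more tool, called by a JSON object that holds its "method" and its "body". move_arm: Moves the arm, as the interface text tells. Its arguments: {"type":"object","properties":{"travel":{"type":"array","items":{"type":"array","items":{"type":"number"}}},"rotation":{"type":"array","items":{"type":"array","items":{"type":"number"}}},"jaw":{"type":"array","items":{"type":"number"}},"newtons":{"type":"number"}},"required":["travel","rotation","jaw"]}

```bash
ls; mkdir -p pics; python3 - <<'E'
from cell import *
import cv2,numpy as np
print(get_obs()); print(grip_point_offset)
for n in ("scene","side","wrist"):
    c=calibration(n); print(n,{k:np.round(v,3).tolist() for k,v in c.items()})
    p,d=read_camera(n); cv2.imwrite(f"pics/a_{n}.png",p[:,:,::-1]); np.savez(f"a_{n}.npz",p=p,d=d)
E
```

```text
pics
{'t': 0.0, 'q': array([-1.14558233e+00,  1.83510746e+01,  8.97068908e+01, -2.42078968e-03,
        7.20419486e+01, -1.14724257e+00]), 'dq': array([ 0.1149071 , -0.0147643 ,  0.11714097, -0.04976838,  0.00375935,
        0.08601781]), 'effort': array([-5.01459035e-04, -4.12465632e+01, -2.31973493e+01,  7.28826877e-02,
        4.58198413e-02, -1.41870069e-04]), 'position': array([5.74499556e-01, 6.24806063e-07, 2.13122661e-01]), 'tool_rot': array([[-4.20429962e-05,  9.99998478e-01, -1.74428177e-03],
       [ 9.99999999e-01,  4.20337800e-05, -5.32029688e-06],
       [-5.24697002e-06, -1.74428199e-03, -9.99998479e-01]]), 'force': array([-0.45617548, -0.17529685, -0.4052526 ]), 'wrist_torque': array([ 0.01057019, -0.02752682, -0.00659417]), 'finger_gap': 0.09105658428477906}
0.0188
scene {'fx': 495.263, 'fy': 495.263, 'cx': 286.166, 'cy': 206.787, 'origin': [1.047, 0.679, 0.69], 'orientation': [[-0.817, 0.312, -0.484], [0.576, 0.471, -0.668], [0.019, -0.825, -0.565]]}
side {'fx': 511.424, 'fy': 511.424, 'cx': 280.073, 'cy': 215.664, 'origin': [0.356, -0.847, 0.872], 'orientation': [[0.977, -0.157, 0.143], [-0.211, -0.682, 0.7], [-0.012, -0.714, -0.7]]}
wrist {'fx': 317.664, 'fy': 317.664, 'cx': 282.886, 'cy': 211.546, 'origin': [0.575, 0.077, 0.384], 'orientation': [[1.0, 0.001, -0.001], [0.0, -0.962, -0.274], [-0.001, 0.274, -0.962]]}
```

View pics/a_scene.png

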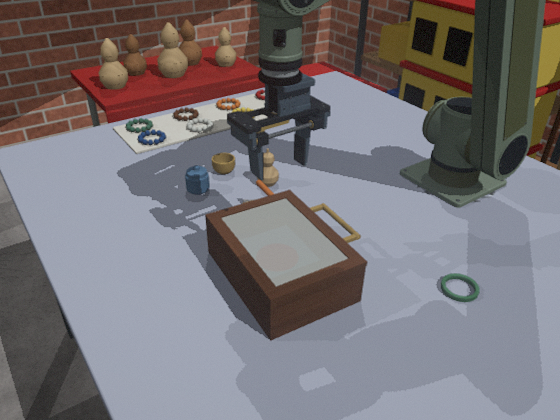

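View pics/a_side.png

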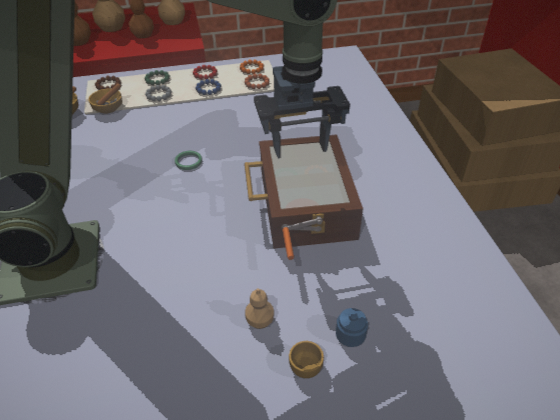

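View pics/a_wrist.png

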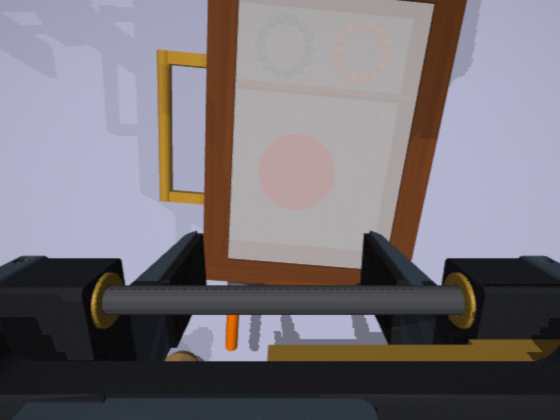

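```bash
cat > h.py <<'E'
from cell import *
import cv2,numpy as np
def ray(c,u,v):
    return np.asarray(c["orientation"])@np.array([(u-c["cx"])/c["fx"],(v-c["cy"])/c["fy"],1.])
def onz(c,u,v,z):
    r=ray(c,u,v);o=np.asarray(c["origin"]);return o+r*(z-o[2])/r[2]
def cloud(c,d):
    v,u=np.mgrid[:d.shape[0],:d.shape[1]]
    r=np.stack([(u-c["cx"])/c["fx"],(v-c["cy"])/c["fy"],np.ones_like(d)],-1)*d[...,None]
    return r@np.asarray(c["orientation"]).T+np.asarray(c["origin"])
def snap(n,tag):
    c=calibration(n);p,d=read_camera(n);cv2.imwrite(f"pics/{tag}_{n}.png",p[:,:,::-1]);np.savez(f"{tag}_{n}.npz",p=p,d=d);return c,p,d
def st():
    o=get_obs();print("t%.2f"%o["t"],"pos",np.round(o["position"],4),"F",np.round(o["force"],1),"gap %.4f"%o["finger_gap"]);return o
E
python3 - <<'E'
from h import *
for n in ("scene","side","wrist"):
    c=calibration(n);f=np.load(f"a_{n}.npz");p,d=f["p"],f["d"];P=cloud(c,d)
    hsv=cv2.cvtColor(p,cv2.COLOR_RGB2HSV)
    print("==",n)
    # dark wood
    ok=d>0
    for nm in ("lift_bar","knee_grip","bowl","gourd","jar","bangle","pad"):
        r=look_for(n,nm)[:2]
        print(nm,[(np.round(x["point"]).tolist(),round(x["conf"],2),np.round(P[int(x["point"][1]),int(x["point"][0])],3).tolist()) for x in r])
    wood=ok&(P[...,2]>0.093)&(P[...,2]<0.107)&(P[...,0]>0.35)&(P[...,0]<0.85)&(abs(P[...,1])<.3)&(hsv[...,0]<14)&(hsv[...,1]>110)&(hsv[...,2]<170)
    q=P[wood][:,:2].astype(np.float32)
    print(len(q), np.median(P[wood][:,2]) if len(q) else 0)
    if len(q)>50:
        print("rect",cv2.minAreaRect(q))
    bar=ok&(P[...,2]>0.07)&(P[...,2]<0.107)&(hsv[...,0]>15)&(hsv[...,0]<28)&(hsv[...,1]>130)&(P[...,0]>.35)&(P[...,0]<.75)&(abs(P[...,1])<.2)
    q=P[bar];print("bar",len(q),q.min(0) if len(q) else 0,q.max(0) if len(q) else 0)
    og=ok&(hsv[...,0]<12)&(hsv[...,1]>200)&(hsv[...,2]>180)&(P[...,2]<.16)&(P[...,2]>.02)
    q=P[og];print("orange",len(q),q.min(0) if len(q) else 0,q.max(0) if len(q) else 0)
E
```

```text
== scene
lift_bar [([283.0, 243.0], 0.93, [0.616, 0.077, 0.099]), ([283.0, 262.0], 0.7, [0.647, 0.119, 0.099])]
knee_grip [([264.0, 188.0], 0.61, [0.523, -0.136, 0.081])]
bowl [([224.0, 162.0], 0.61, [0.482, -0.4, 0.01]), ([282.0, 261.0], 0.39, [0.648, 0.117, 0.098])]
gourd [([269.0, 172.0], 0.74, [0.437, -0.241, 0.045])]
jar []
bangle [([454.0, 293.0], 0.61, [0.364, 0.301, 0.011]), ([283.0, 240.0], 0.23, [0.609, 0.068, 0.097])]
pad [([286.0, 261.0], 0.8, [0.638, 0.119, 0.097])]
672 0.09980108864455078
rect ((0.6092979907989502, 0.05918083339929581), (0.28065225481987, 0.1975300908088684), 84.9565658569336)
bar 0 0 0
orange 0 0 0
== side
lift_bar [([307.0, 183.0], 0.89, [0.595, 0.02, 0.098])]
knee_grip [([287.0, 230.0], 0.95, [0.52, -0.102, 0.081])]
bowl [([304.0, 361.0], 0.62, [0.494, -0.37, 0.005])]
gourd [([259.0, 308.0], 0.89, [0.428, -0.273, 0.061]), ([288.0, 229.0], 0.57, [0.526, -0.093, 0.077])]
jar [([355.0, 328.0], 0.8, [0.594, -0.354, 0.057])]
bangle [([188.0, 156.0], 0.78, [0.334, 0.316, -0.001])]
pad [([308.0, 192.0], 0.8, [0.592, -0.01, 0.097])]
0 0
bar 0 0 0
orange 0 0 0
== wrist
lift_bar [([313.0, 127.0], 0.94, [0.601, 0.073, 0.098])]
knee_grip [([234.0, 327.0], 0.56, [0.52, -0.141, 0.083])]
bowl []
gourd [([183.0, 355.0], 0.62, [0.438, -0.231, 0.018]), ([233.0, 332.0], 0.24, [0.52, -0.146, 0.083])]
jar []
bangle []
pad [([311.0, 129.0], 0.81, [0.599, 0.071, 0.101]), ([184.0, 356.0], 0.69, [0.439, -0.23, 0.022])]
16825 0.10099774680331358
rect ((0.6067257523536682, 0.047568462789058685), (0.26022449135780334, 0.20187266170978546), 84.95628356933594)
bar 2653 [0.45985286 0.00280811 0.0877259 ] [0.51235475 0.13393424 0.1028206 ]
orange 6 [ 0.51097284 -0.16100786  0.08065451] [ 0.51374334 -0.12942075  0.08203921]
```

```bash
cat >> h.py <<'E'
def proj(c,P):
    X=(np.atleast_2d(P)-np.asarray(c["origin"]))@np.asarray(c["orientation"])
    return np.stack([c["fx"]*X[:,0]/X[:,2]+c["cx"],c["fy"]*X[:,1]/X[:,2]+c["cy"]],1)
E
cat > ov.py <<'E'
from h import *
import sys
cx,cy,yaw=map(float,sys.argv[1:4]);tag=sys.argv[4]
y=np.radians(yaw);R=np.array([[np.cos(y),-np.sin(y),0],[np.sin(y),np.cos(y),0],[0,0,1]])
W=lambda q:np.array(q)@R.T+[cx,cy,0]
for n in ("scene","side","wrist"):
    c=calibration(n);p=np.load(f"a_{n}.npz")["p"][:,:,::-1].copy()
    p=cv2.resize(p,None,fx=1.4,fy=1.4,interpolation=cv2.INTER_CUBIC)
    def line(q,col):
        u=proj(c,W(q)); u=(u+.5)*1.4
        cv2.polylines(p,[np.round(u*8).astype(int)],False,col,1,cv2.LINE_AA,3)
    r=lambda z,x0=-.1,x1=.1:[[x0,-.14,z],[x1,-.14,z],[x1,.14,z],[x0,.14,z],[x0,-.14,z]]
    line(r(.1,-.1),(0,255,0));line(r(0),(255,255,0))
    line([[-.14,-.06,.09],[-.14,.06,.09]],(255,0,255))
    line([[-.073,-.153,.075],[-.073,-.238,.075]],(255,0,0))
    cv2.imwrite(f"pics/{tag}_{n}.png",p[:588,:784])
E
python3 ov.py .608 .059 -5.04 o1
```

```text
(no output)
```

View pics/o1_scene.png

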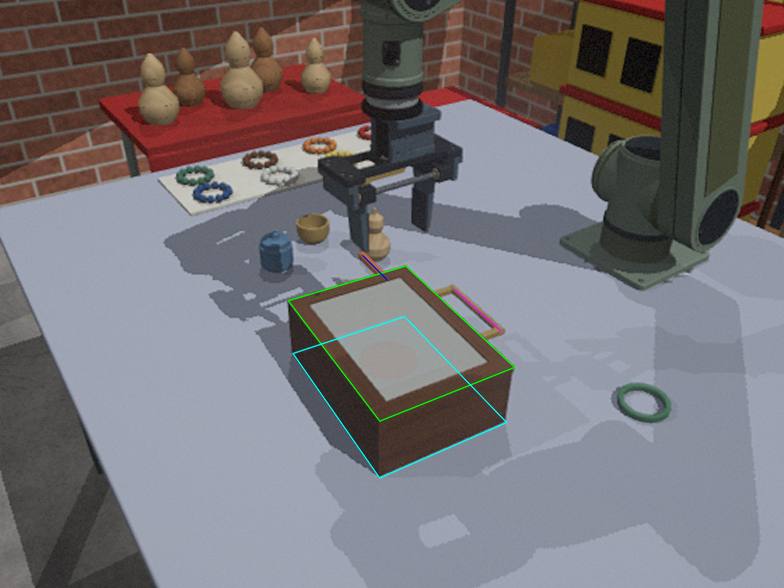

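View pics/o1_side.png

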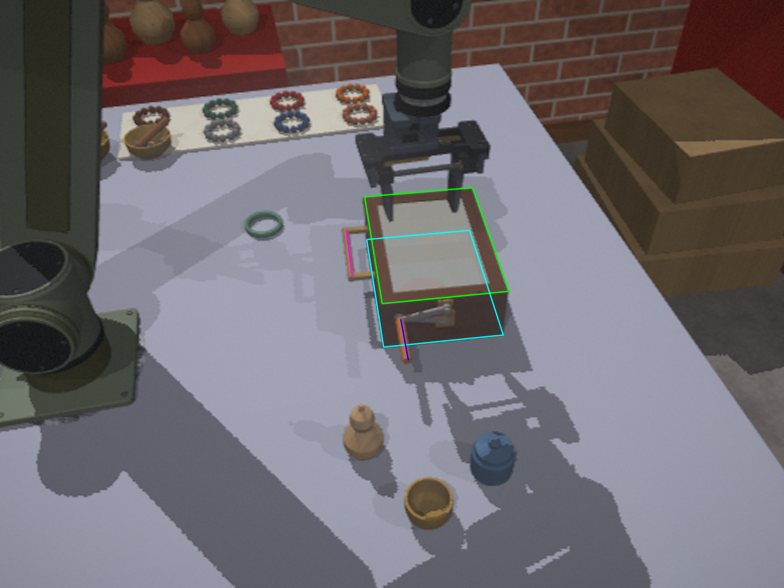

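View pics/o1_wrist.png

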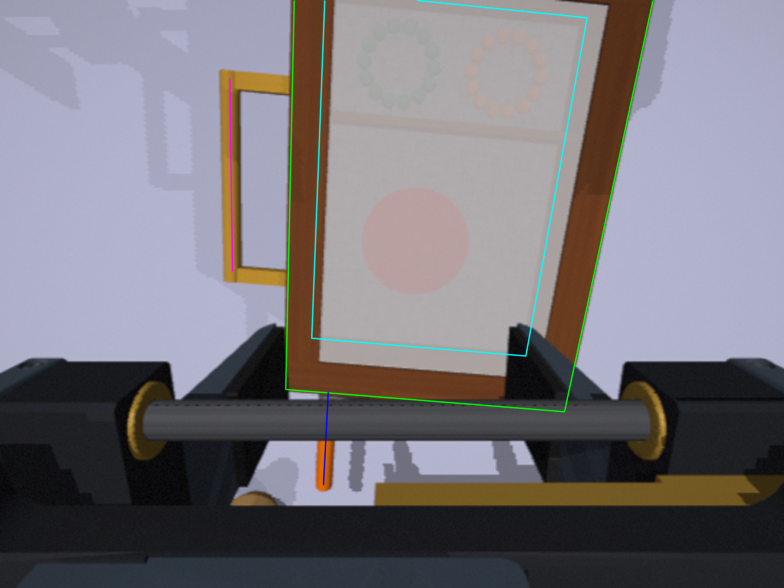

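```bash
python3 - <<'E'
from h import *
for n in ("scene","side"):
    c=calibration(n);f=np.load(f"a_{n}.npz");P=cloud(c,f["d"])
    for nm,g,zr in (("bowl",(.494,-.385),(.03,.05)),("jar",(.595,-.36),(.03,.08)),("gourd",(.43,-.265),(.012,.11))):
        m=(np.hypot(P[...,0]-g[0],P[...,1]-g[1])<.06)&(P[...,2]>zr[0])&(P[...,2]<zr[1])
        q=P[m]; print(n,nm,len(q),cv2.minEnclosingCircle(q[:,:2].astype(np.float32)),q[:,2].max())
c=calibration("side");p=np.load("a_side.npz")["p"]
cv2.imwrite("pics/bowl.png",cv2.resize(p[270:400,230:390,::-1],None,fx=4,fy=4,interpolation=cv2.INTER_CUBIC))
E
```

```text
scene bowl 174 ((0.4971378445625305, -0.37793925404548645), 0.034786392003297806) 0.04186009114828293
scene jar 378 ((0.598176896572113, -0.3275773227214813), 0.03192760422825813) 0.0699502721647195
scene gourd 406 ((0.4331020414829254, -0.25358739495277405), 0.02814924530684948) 0.10132949826700777
side bowl 348 ((0.49511685967445374, -0.3796754777431488), 0.03267621994018555) 0.04336391636742276
side jar 795 ((0.5958020091056824, -0.33406519889831543), 0.030311718583106995) 0.07180926463232407
side gourd 844 ((0.4300828278064728, -0.2610253691673279), 0.029072968289256096) 0.10261317161363859
```

View pics/bowl.png

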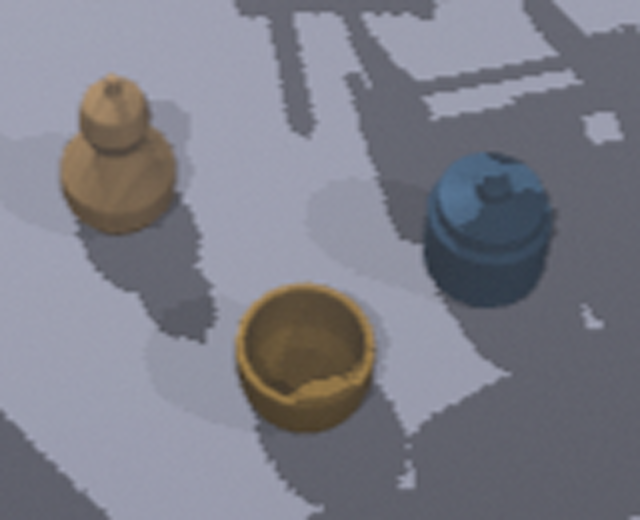

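{"method": "move_arm", "body": {"travel": [[0.03,-0.04,0.03],[0.06,-0.08,0.06],[0.071,-0.108,0.09],[0.071,-0.108,0.09],[0.071,-0.108,0.09]], "rotation": [[0,0,2],[0,0,5],[0,0,5],[0,0,5],[0,0,5]], "jaw": [165,165,165,165,165], "newtons": 12}}

```text
t: 1.82
position: [0.469, 0.071, 0.1251]
tool_rot: [[0.087, 0.996, 0.004], [0.996, -0.087, 0.0], [0.0, 0.003, -1.0]]
force: [0.7, 0.4, 0.6]
finger_gap: 0.0442
```

```bash
python3 - <<'E'
from h import *
st(); snap("wrist","b");snap("side","b");snap("scene","b")
E
```

```text
t1.82 pos [0.469  0.071  0.1251] F [0.7 0.4 0.6] gap 0.0442
```

View pics/b_wrist.png

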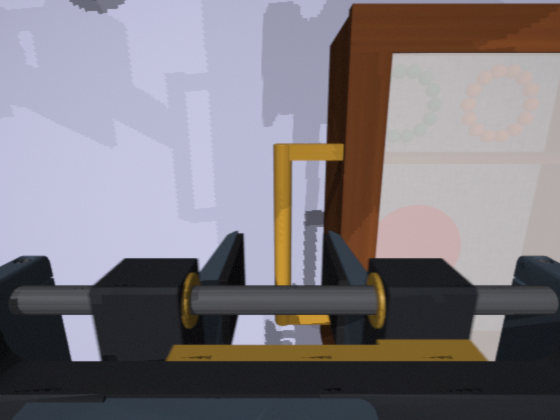

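View pics/b_side.png

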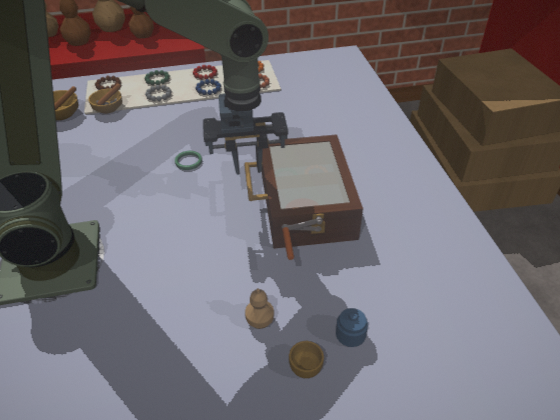

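{"method": "move_arm", "body": {"travel": [[0,0,0],[0,0,0.02],[0,0,0.04],[0,0,0.054],[0,0,0.054]], "rotation": [[0,0,0],[0,0,0],[0,0,0],[0,0,0],[0,0,0]], "jaw": [165,165,165,165,165]}}

```text
t: 2.6
position: [0.4666, 0.0708, 0.0693]
tool_rot: [[0.087, 0.996, -0.002], [0.996, -0.087, -0.0], [-0.0, -0.002, -1.0]]
force: [0.9, 0.2, 0.3]
finger_gap: 0.0322
```

{"method": "move_arm", "body": {"travel": [[0,0,0],[0,0,0],[0,0,0],[0,0,0],[0,0,0]], "rotation": [[0,0,0],[0,0,0],[0,0,0],[0,0,0],[0,0,0]], "jaw": [255,255,255,255,255], "newtons": 12}}

```text
t: 3.22
position: [0.4687, 0.071, 0.0706]
tool_rot: [[0.087, 0.996, 0.004], [0.996, -0.087, 0.0], [0.0, 0.004, -1.0]]
force: [4.9, -0.9, 1.4]
finger_gap: 0.0116
```

```bash
python3 - <<'E'
from h import *
st(); snap("side","c");snap("wrist","c")
E
```

```text
t3.23 pos [0.4687 0.071  0.0706] F [ 4.9 -0.9  1.4] gap 0.0116
```

View pics/c_wrist.png

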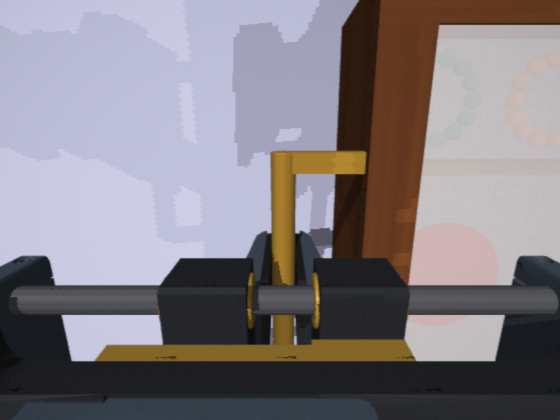

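```bash
python3 -c "
import numpy as np
th=np.r_[0,np.cumsum([.03,.06]+[.075]*15+[.06,.045,.035])]
x=240*(1-np.cos(th));z=-240*np.sin(th)
print(th)
for k in range(0,20,5): print([[0,round((x[j]-x[k])/1e3,4),round((z[j]-z[k])/1e3,4)] for j in range(k+1,k+6) if j<len(th)])
print(len(th))
"
```

```text
[0.    0.03  0.09  0.165 0.24  0.315 0.39  0.465 0.54  0.615 0.69  0.765
 0.84  0.915 0.99  1.065 1.14  1.215 1.275 1.32  1.355]
[[0, np.float64(0.0001), np.float64(-0.0072)], [0, np.float64(0.001), np.float64(-0.0216)], [0, np.float64(0.0033), np.float64(-0.0394)], [0, np.float64(0.0069), np.float64(-0.057)], [0, np.float64(0.0118), np.float64(-0.0744)]]
[[0, np.float64(0.0062), np.float64(-0.0169)], [0, np.float64(0.0137), np.float64(-0.0333)], [0, np.float64(0.0223), np.float64(-0.049)], [0, np.float64(0.0322), np.float64(-0.0641)], [0, np.float64(0.0431), np.float64(-0.0784)]]
[[0, np.float64(0.012), np.float64(-0.0134)], [0, np.float64(0.0249), np.float64(-0.0259)], [0, np.float64(0.0387), np.float64(-0.0374)], [0, np.float64(0.0534), np.float64(-0.0479)], [0, np.float64(0.0688), np.float64(-0.0572)]]
[[0, np.float64(0.0161), np.float64(-0.0081)], [0, np.float64(0.0327), np.float64(-0.015)], [0, np.float64(0.0463), np.float64(-0.0196)], [0, np.float64(0.0567), np.float64(-0.0225)], [0, np.float64(0.0649), np.float64(-0.0245)]]
21
```

{"method": "move_arm", "body": {"travel": [[0,0.001,-0.007],[0,0.002,-0.0215],[0,0.0045,-0.0395],[0,0.0085,-0.057],[0,0.0135,-0.0745]], "rotation": [[0,0,0],[0,0,0],[0,0,0],[0,0,0],[0,0,0]], "jaw": [255,255,255,255,255]}}

```text
t: 3.95
position: [0.4801, 0.0699, 0.1443]
tool_rot: [[0.087, 0.996, -0.001], [0.996, -0.087, 0.0], [0.0, -0.001, -1.0]]
force: [5.8, 0.5, -5.6]
finger_gap: 0.0113
```

{"method": "move_arm", "body": {"travel": [[0,0.006,-0.017],[0,0.0135,-0.0335],[0,0.0225,-0.049],[0,0.032,-0.064],[0,0.043,-0.0785]], "rotation": [[0,0,0],[0,0,0],[0,0,0],[0,0,0],[0,0,0]], "jaw": [255,255,255,255,255]}}

```text
t: 4.58
position: [0.5203, 0.0665, 0.2219]
tool_rot: [[0.087, 0.996, -0.008], [0.996, -0.087, 0.001], [0.0, -0.008, -1.0]]
force: [-1.9, 0.7, -2.5]
finger_gap: 0.0115
```

{"method": "move_arm", "body": {"travel": [[0,0.012,-0.0135],[0,0.025,-0.026],[0,0.0385,-0.0375],[0,0.0535,-0.048],[0,0.069,-0.057]], "rotation": [[0,0,0],[0,0,0],[0,0,0],[0,0,0],[0,0,0]], "jaw": [255,255,255,255,255]}}

```text
t: 5.2
position: [0.5882, 0.0606, 0.281]
tool_rot: [[0.087, 0.996, -0.009], [0.996, -0.087, 0.001], [0.0, -0.009, -1.0]]
force: [-6.7, 0.4, 7.7]
finger_gap: 0.0115
```

```bash
python3 - <<'E'
from h import *
st(); snap("scene","d");snap("side","d")
E
```

```text
t5.20 pos [0.5882 0.0606 0.281 ] F [-6.7  0.4  7.7] gap 0.0115
```

View pics/d_side.png

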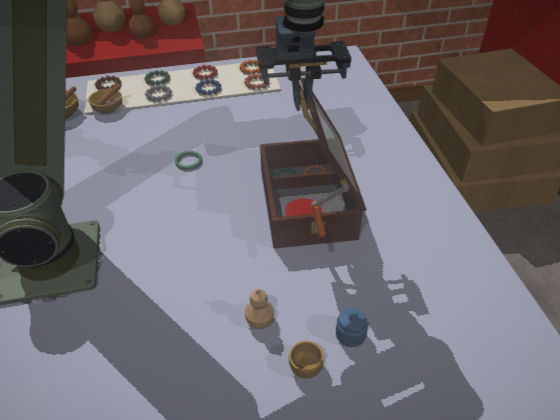

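View pics/d_scene.png

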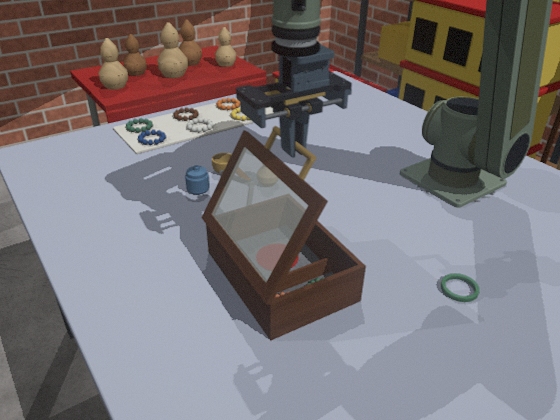

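{"method": "move_arm", "body": {"travel": [[0,0.014,-0.007],[0,0.028,-0.0132],[0,0.041,-0.018],[0,0.0515,-0.0212],[0,0.0567,-0.0225]], "rotation": [[0,0,0],[0,0,0],[0,0,0],[0,0,0],[0,0,0]], "jaw": [255,255,255,255,255]}}

```text
t: 5.92
position: [0.6469, 0.0556, 0.3036]
tool_rot: [[0.087, 0.996, -0.003], [0.996, -0.087, 0.001], [0.001, -0.003, -1.0]]
force: [-1.8, -0.4, 6.8]
finger_gap: 0.0116
```

{"method": "move_arm", "body": {"travel": [[0,0.002,-0.0005],[0,0.004,-0.001],[0,0.006,-0.0015],[0,0.008,-0.002],[0,0.008,-0.002]], "rotation": [[0,0,0],[0,0,0],[0,0,0],[0,0,0],[0,0,0]], "jaw": [255,255,255,255,255]}}

```text
t: 6.55
position: [0.6549, 0.0549, 0.3053]
tool_rot: [[0.087, 0.996, -0.003], [0.996, -0.087, 0.001], [0.001, -0.003, -1.0]]
force: [-0.7, 0.6, 6.4]
finger_gap: 0.0115
```

```bash
python3 - <<'E'
from h import *
st(); c,p,d=snap("side","e")
cv2.imwrite("pics/e1.png",cv2.resize(p[120:260,220:400,::-1],None,fx=4,fy=4,interpolation=cv2.INTER_CUBIC))
E
```

```text
t6.55 pos [0.6549 0.0549 0.3053] F [-0.7  0.6  6.4] gap 0.0115
```

View pics/e1.png

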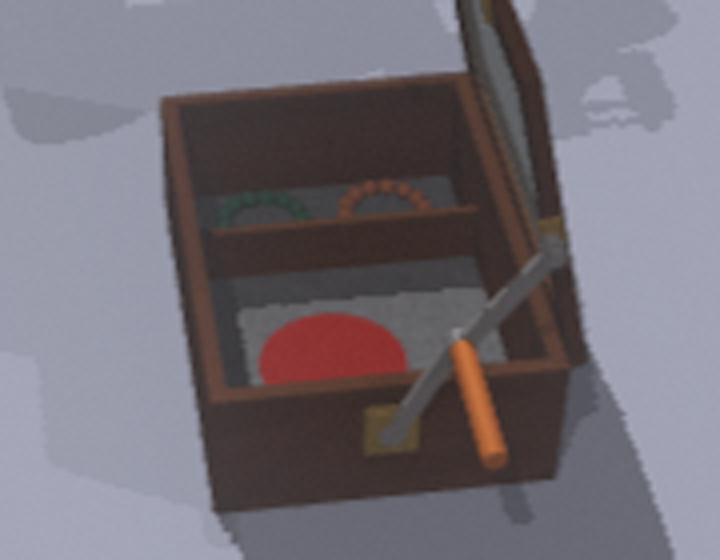

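{"method": "move_arm", "body": {"travel": [[0,0.001,-0.0002],[0,0.002,-0.0005],[0,0.003,-0.0008],[0,0.004,-0.001],[0,0.005,-0.001]], "rotation": [[0,0,0],[0,0,0],[0,0,0],[0,0,0],[0,0,0]], "jaw": [255,255,255,255,255]}}

```text
t: 7.22
position: [0.6576, 0.0546, 0.3059]
tool_rot: [[0.087, 0.996, -0.009], [0.996, -0.087, 0.001], [0.0, -0.009, -1.0]]
force: [-8.5, 0.4, 6.5]
finger_gap: 0.0116
```

```bash
python3 - <<'E'
from h import *
st(); c,p,d=snap("side","f")
cv2.imwrite("pics/f1.png",cv2.resize(p[120:260,220:400,::-1],None,fx=4,fy=4,interpolation=cv2.INTER_CUBIC))
E
```

```text
t7.22 pos [0.6576 0.0546 0.3059] F [-8.5  0.4  6.5] gap 0.0116
```

View pics/f1.png

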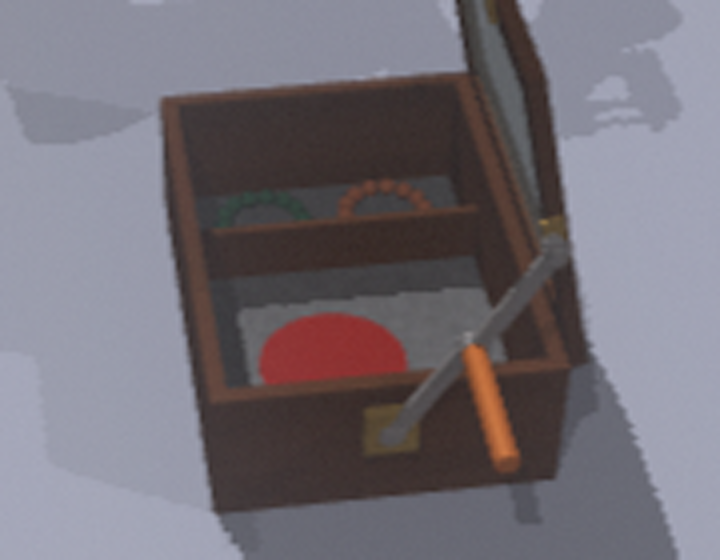

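{"method": "move_arm", "body": {"travel": [[0,0,0],[0,-0.001,0],[0,-0.002,0],[0,-0.004,0.0005],[0,-0.005,0.001]], "rotation": [[0,0,0],[0,0,0],[0,0,0],[0,0,0],[0,0,0]], "jaw": [255,255,255,255,255]}}

```text
t: 7.9
position: [0.6553, 0.0548, 0.3054]
tool_rot: [[0.087, 0.996, -0.001], [0.996, -0.087, 0.001], [0.001, -0.001, -1.0]]
force: [-1.9, 1.1, 7.1]
finger_gap: 0.0113
```

```bash
python3 - <<'E'
from h import *
st(); c,p,d=snap("side","g")
cv2.imwrite("pics/g1.png",cv2.resize(p[120:260,220:400,::-1],None,fx=4,fy=4,interpolation=cv2.INTER_CUBIC))
E
```

```text
t7.90 pos [0.6553 0.0548 0.3054] F [-1.9  1.1  7.1] gap 0.0113
```

View pics/g1.png

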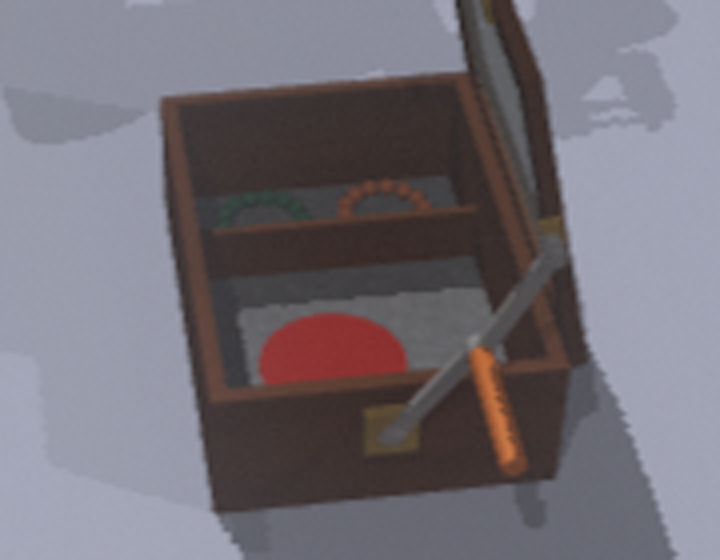

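{"method": "move_arm", "body": {"travel": [[0,-0.001,0],[0,-0.002,0.0005],[0,-0.003,0.001],[0,-0.004,0.0015],[0,-0.004,0.0015]], "rotation": [[0,0,0],[0,0,0],[0,0,0],[0,0,0],[0,0,0]], "jaw": [255,255,255,255,255]}}

```text
t: 8.57
position: [0.6533, 0.055, 0.3049]
tool_rot: [[0.087, 0.996, 0.004], [0.996, -0.087, 0.001], [0.001, 0.004, -1.0]]
force: [0.8, 0.6, 8.4]
finger_gap: 0.012
```

```bash
python3 - <<'E'
from h import *
st(); c,p,d=snap("side","g2")
cv2.imwrite("pics/g2.png",cv2.resize(p[120:260,220:400,::-1],None,fx=4,fy=4,interpolation=cv2.INTER_CUBIC))
E
```

```text
t8.57 pos [0.6533 0.055  0.3049] F [0.8 0.6 8.4] gap 0.0120
```

View pics/g2.png

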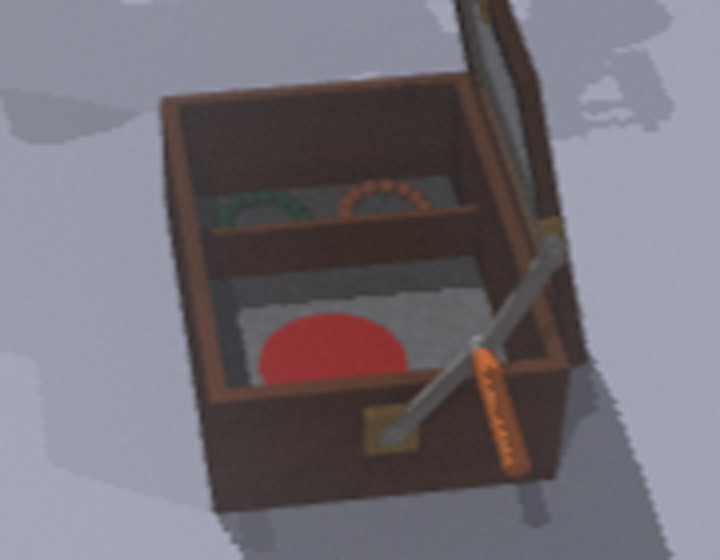

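{"method": "move_arm", "body": {"travel": [[0,-0.001,0.0005],[0,-0.002,0.0005],[0,-0.003,0.001],[0,-0.003,0.001],[0,-0.003,0.001]], "rotation": [[0,0,0],[0,0,0],[0,0,0],[0,0,0],[0,0,0]], "jaw": [255,255,255,255,255]}}

```text
t: 9.25
position: [0.6526, 0.0551, 0.3047]
tool_rot: [[0.087, 0.996, 0.011], [0.996, -0.087, 0.0], [0.001, 0.011, -1.0]]
force: [6.3, -0.4, 8.2]
finger_gap: 0.0116
```

{"method": "move_arm", "body": {"travel": [[0,0.003,-0.001],[0,0.003,-0.001],[0,0.003,-0.001],[0,0.003,-0.001],[0,0.003,-0.001]], "rotation": [[0,0,0],[0,0,0],[0,0,0],[0,0,0],[0,0,0]], "jaw": [255,180,130,130,130]}}

```text
t: 9.88
position: [0.6523, 0.0548, 0.3026]
tool_rot: [[0.087, 0.996, -0.001], [0.996, -0.087, -0.0], [-0.0, -0.001, -1.0]]
force: [1.2, -0.1, -0.7]
finger_gap: 0.0444
```

{"method": "move_arm", "body": {"travel": [[0,0,-0.02],[0,0,-0.05],[0,-0.02,-0.09],[0,-0.08,-0.09],[-0.05,-0.12,-0.09]], "rotation": [[0,0,0],[0,0,0],[0,0,0],[0,0,0],[0,0,0]], "jaw": [130,130,130,130,130]}}

```text
t: 10.5
position: [0.5281, 0.0181, 0.3934]
tool_rot: [[0.083, 0.997, 0.001], [0.997, -0.083, 0.001], [0.001, 0.001, -1.0]]
force: [1.0, -2.3, 0.4]
finger_gap: 0.0447
```

```bash
python3 - <<'E'
from h import *
o=st(); print(o["q"]);c,p,d=snap("side","h"); snap("scene","h")
E
```

```text
t10.50 pos [0.5281 0.0181 0.3934] F [ 1.  -2.3  0.4] gap 0.0447
[6.91710311e-01 1.07345226e+01 7.48033033e+01 3.28841372e-02
 9.43971283e+01 5.42737653e+00]
```

View pics/h_side.png

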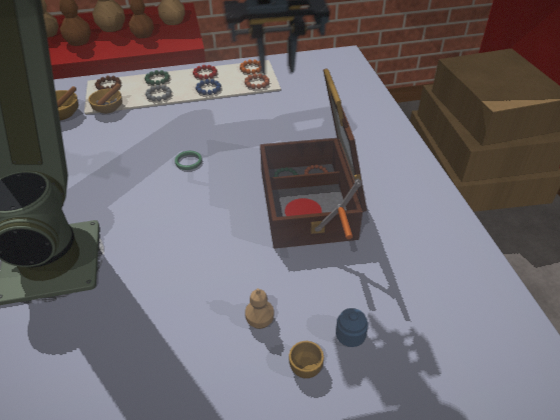

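View pics/h_scene.png

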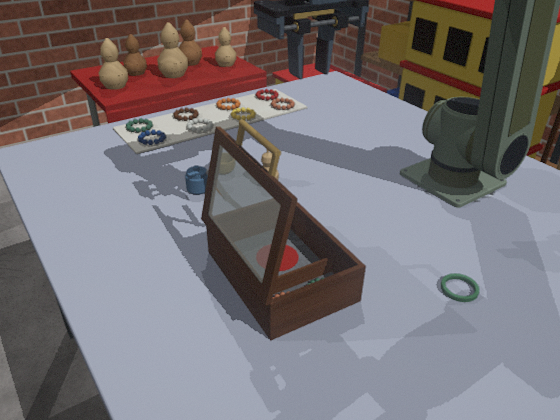

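{"method": "move_arm", "body": {"travel": [[-0.06,0,0.0],[-0.12,0,0.02],[-0.18,0,0.04],[-0.24,0,0.06],[-0.295,0.002,0.09]], "rotation": [[0,0,-10],[0,0,-20],[0,0,-30],[0,0,-40],[0,0,-50]], "jaw": [0,0,0,0,0]}}

```text
t: 11.22
position: [0.5077, -0.2628, 0.3112]
tool_rot: [[-0.709, 0.705, 0.002], [0.705, 0.709, -0.001], [-0.002, 0.001, -1.0]]
force: [-0.2, 0.5, 0.9]
finger_gap: 0.0905
```

```bash
python3 - <<'E'
from h import *
o=st(); print(o["q"]);print(o["tool_rot"].round(3))
R=o["tool_rot"];print("to bowl",R.T@(np.array([.496,-.379,.13])-o["position"]))
for n in ("side","scene"):
    c=calibration(n);f=np.load(f"h_{n}.npz");p=f["p"];P=cloud(c,f["d"])
    h=cv2.cvtColor(p,cv2.COLOR_RGB2HSV);m=((h[...,0]<5)|(h[...,0]>174))&(h[...,1]>150)&(h[...,2]>80)&(P[...,2]<.04)&(P[...,2]>0.005)&(abs(P[...,0]-.6)<.1)&(abs(P[...,1])<.15)
    q=P[m];print(n,len(q),q.mean(0),cv2.minEnclosingCircle(q[:,:2].astype(np.float32)))
E
```

```text
t11.22 pos [ 0.5077 -0.2628  0.3112] F [-0.2  0.5  0.9] gap 0.0905
[-2.85389072e+01  1.54755749e+01  7.98541414e+01  3.46008243e-02
  8.45352974e+01 -7.36982717e+01]
[[-0.709  0.705  0.002]
 [ 0.705  0.709 -0.001]
 [-0.002  0.001 -1.   ]]
to bowl [-0.07327942 -0.0908745   0.18119926]
side 448 [0.58952518 0.02930189 0.01324589] ((0.5883930325508118, 0.01992974989116192), 0.04264647141098976)
scene 295 [0.57357748 0.038777   0.01377181] ((0.5806864500045776, 0.032810308039188385), 0.04055719077587128)
```

{"method": "move_arm", "body": {"travel": [[-0.02,-0.025,0.045],[-0.04,-0.052,0.09],[-0.06,-0.08,0.14],[-0.0635,-0.081,0.17],[-0.0635,-0.081,0.17]], "rotation": [[0,0,-9],[0,0,-18],[0,0,-25],[0,0,-25],[0,0,-25]], "jaw": [0,0,0,0,0]}}

```text
t: 11.85
position: [0.4934, -0.3625, 0.1383]
tool_rot: [[-0.938, 0.346, -0.005], [0.346, 0.938, 0.004], [0.006, 0.002, -1.0]]
force: [-0.7, 0.2, 0.0]
finger_gap: 0.0911
```

```bash
python3 - <<'E'
from h import *
o=st(); print(o["q"]);print(o["tool_rot"].round(3))
R=o["tool_rot"];print("to bowl",R.T@(np.array([.496,-.379,.012])-o["position"]))
snap("wrist","i");snap("side","i")
E
```

```text
t11.85 pos [ 0.4934 -0.3625  0.1383] F [-0.7  0.2  0. ] gap 0.0911
[-3.73907701e+01  2.48954627e+01  9.07460166e+01  2.36178651e-02
  6.47089664e+01 -1.07166928e+02]
[[-0.938  0.346 -0.005]
 [ 0.346  0.938  0.004]
 [ 0.006  0.002 -1.   ]]
to bowl [-0.00890028 -0.01488528  0.1262016 ]
```

View pics/i_wrist.png

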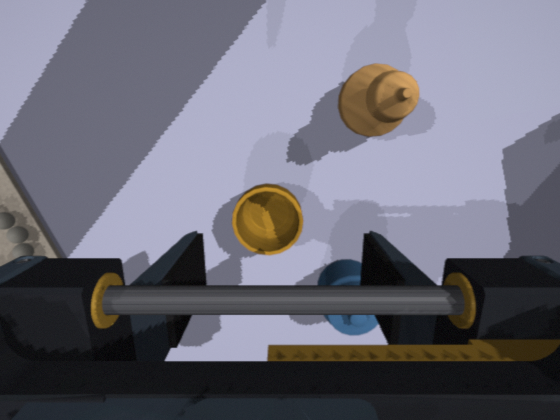

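View pics/i_side.png

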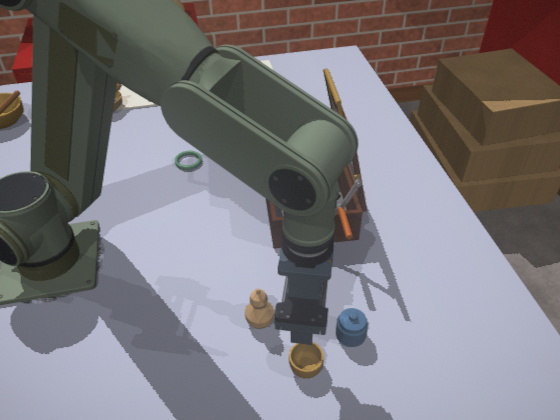

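```bash
python3 - <<'E'
from h import *
o=st();c=calibration("wrist");print(onz(c,267.5,219,.04))
f=np.load("i_wrist.npz");P=cloud(c,f["d"]);m=(P[...,2]>.034)&(P[...,2]<.05)&(np.hypot(P[...,0]-.496,P[...,1]+.379)<.05)
print(cv2.minEnclosingCircle(P[m][:,:2].astype(np.float32)))
E
```

```text
t11.95 pos [ 0.4953 -0.3632  0.1421] F [ 0.9 -1.1  0.9] gap 0.0912
[ 0.49745358 -0.37882024  0.04      ]
((0.4983288049697876, -0.3795226514339447), 0.03210775554180145)
```

{"method": "move_arm", "body": {"travel": [[-0.007,-0.0142,0.0],[-0.007,-0.0142,0.02],[-0.007,-0.0142,0.05],[-0.007,-0.0142,0.08],[-0.007,-0.0142,0.085]], "rotation": [[0,0,0],[0,0,0],[0,0,0],[0,0,0],[0,0,0]], "jaw": [0,0,0,0,0]}}

```text
t: 12.58
position: [0.4959, -0.3789, 0.0557]
tool_rot: [[-0.939, 0.345, -0.001], [0.345, 0.939, 0.001], [0.001, 0.0, -1.0]]
force: [0.3, 0.9, 0.1]
finger_gap: 0.0912
```

```bash
python3 - <<'E'
from h import *
snap("wrist","j")
o=st();R=o["tool_rot"];print("to bowl",R.T@(np.array([.497,-.379,.012])-o["position"]))
E
```

```text
t12.62 pos [ 0.4963 -0.3792  0.0562] F [ 0.2 -0.8  1.2] gap 0.0911
to bowl [-0.00057039  0.00043079  0.0441847 ]
```

View pics/j_wrist.png

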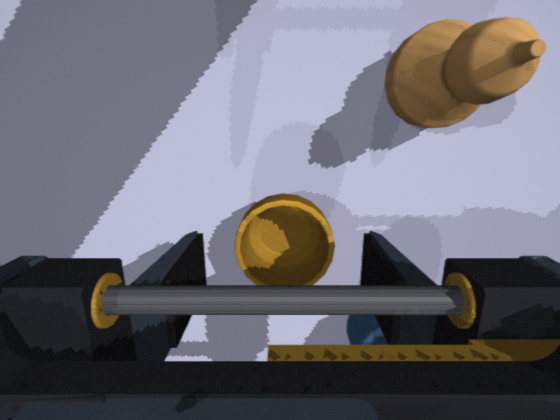

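Bowl is centred between the fingers (column 284). Descend and grip.

{"method": "move_arm", "body": {"travel": [[0,0,0.02],[0,0,0.036],[0,0,0.043],[0,0,0.043],[0,0,0.043]], "rotation": [[0,0,0],[0,0,0],[0,0,0],[0,0,0],[0,0,0]], "jaw": [0,0,0,100,255], "newtons": 15}}

```text
t: 13.25
position: [0.4965, -0.3791, 0.014]
tool_rot: [[-0.939, 0.345, 0.001], [0.345, 0.939, -0.001], [-0.001, -0.0, -1.0]]
force: [0.2, -1.1, -0.5]
finger_gap: 0.074
```

{"method": "move_arm", "body": {"travel": [[0,0,0],[0,0,0],[0,0,0],[0,0,-0.01],[0,0,-0.04]], "rotation": [[0,0,0],[0,0,0],[0,0,0],[0,0,0],[0,0,0]], "jaw": [255,255,255,255,255]}}

```text
t: 13.88
position: [0.4947, -0.3777, 0.0521]
tool_rot: [[-0.939, 0.345, -0.004], [0.345, 0.939, 0.003], [0.005, 0.002, -1.0]]
force: [0.7, 1.0, -1.4]
finger_gap: 0.0647
```

```bash
python3 - <<'E'
from h import *
snap("wrist","k")
o=st()
E
```

```text
t13.93 pos [ 0.4974 -0.3798  0.0574] F [ 0.4 -0.9  1.2] gap 0.0645
```

View pics/k_wrist.png

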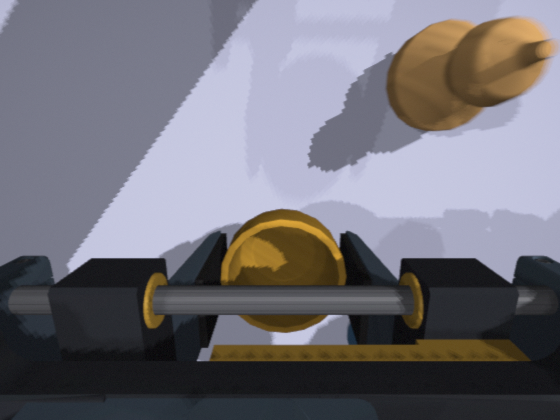

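{"method": "move_arm", "body": {"travel": [[0,0,-0.05],[0,0.0,-0.1],[0,0.03,-0.15],[0.01,0.08,-0.18],[0.02,0.135,-0.18]], "rotation": [[0,0,0],[0,0,0],[0,0,0],[0,0,-5],[0,0,-10]], "jaw": [255,255,255,255,255]}}

```text
t: 14.55
position: [0.5252, -0.2449, 0.2362]
tool_rot: [[-0.985, 0.175, 0.006], [0.175, 0.985, -0.003], [-0.006, -0.002, -1.0]]
force: [0.2, 0.2, -1.4]
finger_gap: 0.0641
```

```bash
python3 - <<'E'
from h import *
o=st();R=o["tool_rot"];print(R.round(3)); print("to pad",R.T@(np.array([.5895,.0205,.14])-o["position"]))
E
```

```text
t14.55 pos [ 0.5252 -0.2449  0.2362] F [ 0.2  0.2 -1.4] gap 0.0641
[[-0.985  0.175  0.006]
 [ 0.175  0.985 -0.003]
 [-0.006 -0.002 -1.   ]]
to pad [-0.01617799  0.27268249  0.09579722]
```

{"method": "move_arm", "body": {"travel": [[-0.003,0.055,0],[-0.006,0.11,0],[-0.01,0.165,0],[-0.013,0.22,0],[-0.016,0.265,0]], "rotation": [[0,0,-2],[0,0,-5],[0,0,-5],[0,0,-5],[0,0,-5]], "jaw": [255,255,255,255,255]}}

```text
t: 15.18
position: [0.5864, 0.015, 0.2329]
tool_rot: [[-0.996, 0.089, -0.0], [0.089, 0.996, 0.0], [0.0, 0.0, -1.0]]
force: [-0.2, -1.0, -1.7]
finger_gap: 0.0645
```

{"method": "move_arm", "body": {"travel": [[0,0,0.0],[0,0,0.03],[0,0,0.07],[0,0,0.09],[0,0,0.09]], "rotation": [[0,0,0],[0,0,0],[0,0,0],[0,0,0],[0,0,0]], "jaw": [255,255,255,255,255]}}

```text
t: 15.8
position: [0.5848, 0.0118, 0.1415]
tool_rot: [[-0.996, 0.091, -0.004], [0.091, 0.996, -0.001], [0.004, -0.001, -1.0]]
force: [0.0, -0.2, -1.7]
finger_gap: 0.0645
```

```bash
python3 - <<'E'
from h import *
snap("side","l");snap("wrist","l");snap("scene","l")
o=st();R=o["tool_rot"];print(R.round(3)); print("to pad",R.T@(np.array([.5895,.0205,.0285])-o["position"]))
E
```

```text
t15.95 pos [0.5872 0.0123 0.1445] F [-0.3 -0.6 -2.3] gap 0.0644
[[-0.996  0.091  0.002]
 [ 0.091  0.996 -0.   ]
 [-0.002 -0.    -1.   ]]
to pad [-0.00129952  0.00837434  0.11597094]
```

View pics/l_side.png

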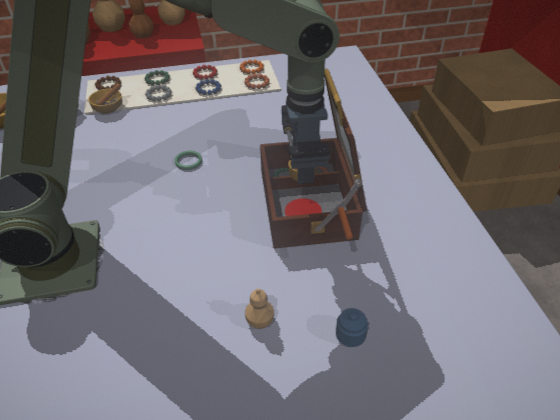

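View pics/l_wrist.png

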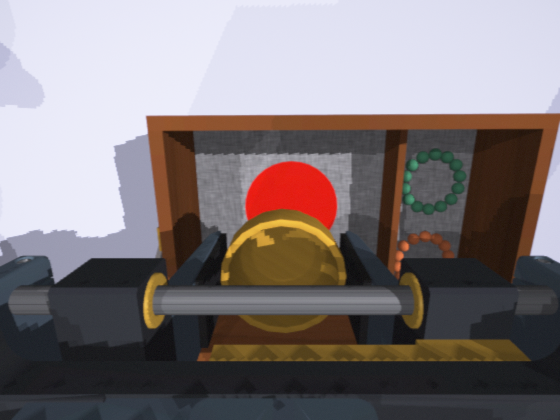

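View pics/l_scene.png

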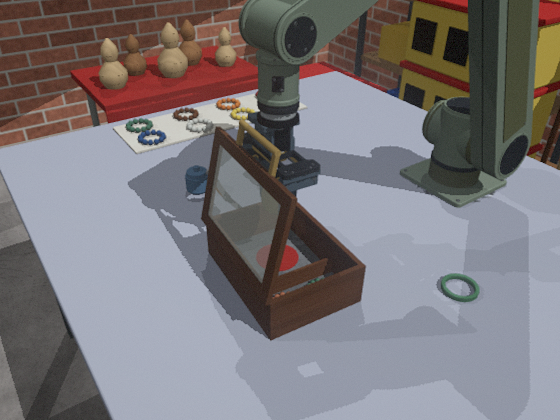

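```bash
python3 - <<'E'
from h import *
from scipy.optimize import least_squares
f=np.load("l_wrist.npz");p=f["p"];c=calibration("wrist")
h=cv2.cvtColor(p,cv2.COLOR_RGB2HSV);m=((h[...,0]<4)|(h[...,0]>176))&(h[...,1]>220)&(h[...,2]>200)
m[:150]=0
cs,_=cv2.findContours(m.astype(np.uint8),cv2.RETR_EXTERNAL,cv2.CHAIN_APPROX_NONE);k=max(cs,key=cv2.contourArea)[:,0]
k=k[(k[:,1]<205)]
Q=np.array([onz(c,u,v,.014)[:2] for u,v in k])
r=least_squares(lambda s:np.hypot(Q[:,0]-s[0],Q[:,1]-s[1])-.045,[.59,.02],loss="soft_l1",f_scale=.001);print(r.x,np.abs(r.fun).mean(),len(Q))
E
```

```text
[0.59374232 0.01939377] 0.0005849049506844528 121
```

{"method": "move_arm", "body": {"travel": [[-0.003,0.008,0.0],[-0.003,0.008,0.03],[-0.003,0.008,0.07],[-0.003,0.008,0.1],[-0.003,0.008,0.108]], "rotation": [[0,0,0],[0,0,0],[0,0,0],[0,0,0],[0,0,0]], "jaw": [255,255,255,255,255]}}

```text
t: 16.58
position: [0.5895, 0.021, 0.0341]
tool_rot: [[-0.996, 0.09, -0.002], [0.09, 0.996, 0.0], [0.002, -0.0, -1.0]]
force: [-0.2, -0.1, -1.0]
finger_gap: 0.064
```

{"method": "move_arm", "body": {"travel": [[0,0,0],[0,0,0.002],[0,0,0.004],[0,0,0.006],[0,0,0.006]], "rotation": [[0,0,0],[0,0,0],[0,0,0],[0,0,0],[0,0,0]], "jaw": [255,255,255,255,255]}}

```text
t: 17.2
position: [0.59, 0.0206, 0.0293]
tool_rot: [[-0.996, 0.09, 0.0], [0.09, 0.996, 0.0], [-0.0, 0.0, -1.0]]
force: [-0.2, -0.5, -1.5]
finger_gap: 0.0641
```

```bash
python3 - <<'E'
from h import *
snap("side","m");st()
E
```

```text
t17.25 pos [0.5901 0.0206 0.0293] F [ 0.4 -0.6 -2. ] gap 0.0639
```

View pics/m_side.png

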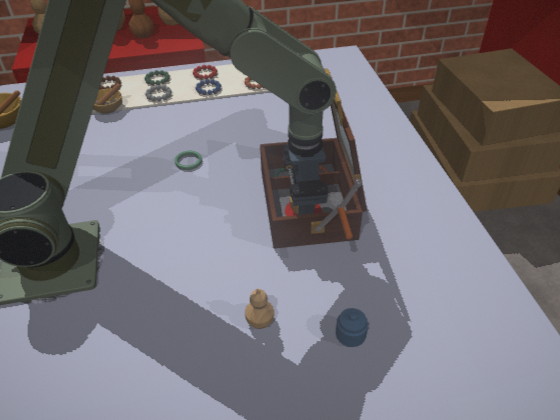

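Still hanging (−1.6 N); lower 2 mm more and feel.

{"method": "move_arm", "body": {"travel": [[0.0005,0,0.0005],[0.0005,0,0.001],[0.0005,0,0.0015],[0.0005,0,0.0015],[0.0005,0,0.0015]], "rotation": [[0,0,0],[0,0,0],[0,0,0],[0,0,0],[0,0,0]], "jaw": [255,255,255,255,255]}}

```text
t: 17.88
position: [0.5896, 0.0206, 0.0279]
tool_rot: [[-0.996, 0.09, 0.0], [0.09, 0.996, 0.0], [-0.0, 0.0, -1.0]]
force: [0.1, -0.1, 0.3]
finger_gap: 0.0645
```

{"method": "move_arm", "body": {"travel": [[0,0,0],[0,0,0],[0,0,0],[0,0,0],[0,0,0]], "rotation": [[0,0,0],[0,0,0],[0,0,0],[0,0,0],[0,0,0]], "jaw": [60,20,20,20,20]}}

```text
t: 18.5
position: [0.5897, 0.0206, 0.0277]
tool_rot: [[-0.996, 0.09, 0.0], [0.09, 0.996, 0.0], [-0.0, 0.0, -1.0]]
force: [1.4, 0.3, 0.0]
finger_gap: 0.0842
```

{"method": "move_arm", "body": {"travel": [[0,0,-0.01],[0,0,-0.03],[0,0,-0.07],[0,0,-0.12],[0,0,-0.17]], "rotation": [[0,0,0],[0,0,0],[0,0,0],[0,0,0],[0,0,0]], "jaw": [20,20,20,20,20]}}

```text
t: 19.12
position: [0.5895, 0.0206, 0.2001]
tool_rot: [[-0.996, 0.09, 0.001], [0.09, 0.996, 0.0], [-0.001, 0.0, -1.0]]
force: [0.4, 0.0, -0.5]
finger_gap: 0.084
```

```bash
python3 - <<'E'
from h import *
c,p,d=snap("wrist","n");o=st();print(o["q"],o["tool_rot"].round(3))
E
```

```text
t19.18 pos [0.5932 0.0207 0.2077] F [ 1.9 -0.1  4.6] gap 0.0843
[ 8.88333867e-01  1.97732549e+01  8.83802263e+01 -2.72209363e-03
  7.10220445e+01 -8.39385589e+01] [[-0.996  0.09   0.014]
 [ 0.09   0.996  0.   ]
 [-0.014  0.001 -1.   ]]
```

View pics/n_wrist.png

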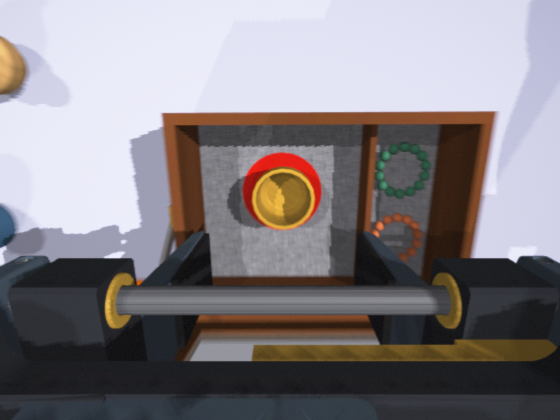

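```bash
python3 - <<'E'
from h import *
from scipy.optimize import least_squares
c,p,d=snap("wrist","n2")
h=cv2.cvtColor(p,cv2.COLOR_RGB2HSV)
red=(((h[...,0]<4)|(h[...,0]>176))&(h[...,1]>200)&(h[...,2]>150)).astype(np.uint8)
gold=((h[...,0]>12)&(h[...,0]<30)&(h[...,1]>120)).astype(np.uint8);gold[:140]=0;gold[250:]=0;gold[:,:220]=0;gold[:,350:]=0;red[:140]=0
big=lambda m:max(cv2.findContours(m,cv2.RETR_EXTERNAL,cv2.CHAIN_APPROX_NONE)[0],key=cv2.contourArea)
hu=cv2.convexHull(big(red))[:,0];b=big(gold)[:,0]
top=big(red)[:,0]
top=top[top[:,1]<180]
fit=lambda Q,r:least_squares(lambda s:np.hypot(Q[:,0]-s[0],Q[:,1]-s[1])-r,[.59,.02],loss="soft_l1",f_scale=.001)
g=lambda k,z:np.array([onz(c,u,v,z)[:2] for u,v in k])
hq=g(hu,.014);r1=fit(hq,.045);print("pad",r1.x,np.abs(r1.fun).mean())
r2=fit(g(b,.054),.032);print("bowl",r2.x,np.abs(r2.fun).mean());st()
P=cloud(c,d);m=(P[...,2]>.047)&(P[...,2]<.06)&(np.hypot(P[...,0]-.59,P[...,1]-.02)<.06);q=P[m];print(cv2.minEnclosingCircle(q[:,:2].astype(np.float32)),q[:,2].min(),q[:,2].max())
E
```

```text
pad [0.59190292 0.01857766] 0.000806727580476713
bowl [0.58864946 0.0206396 ] 0.00043371803796667417
t19.23 pos [0.5931 0.0207 0.205 ] F [-0.3 -0.8  0.2] gap 0.0843
((0.5885999202728271, 0.02021694742143154), 0.03199657425284386) 0.0470102559000537 0.05598942526297929
```

{"method": "move_arm", "body": {"travel": [[0.02,0,-0.05],[0.045,-0.02,-0.1],[0.045,-0.07,-0.12],[0.045,-0.125,-0.12],[0.045,-0.175,-0.12]], "rotation": [[0,0,0],[0,0,0],[0,0,9],[0,0,19],[0,0,29]], "jaw": [130,130,130,130,130]}}

```text
t: 19.85
position: [0.5284, -0.1511, 0.3181]
tool_rot: [[-0.824, 0.566, 0.001], [0.566, 0.824, -0.0], [-0.001, 0.0, -1.0]]
force: [0.7, -0.4, 0.1]
finger_gap: 0.0446
```

```bash
python3 - <<'E'
from h import *
o=st();print(o["q"],o["tool_rot"].round(3))
c,p,d=snap("side","o");P=cloud(c,d)
h=cv2.cvtColor(p,cv2.COLOR_RGB2HSV)
m=(h[...,0]<14)&(h[...,1]>190)&(P[...,2]>.06)&(P[...,2]<.16)&(abs(P[...,0]-.6)<.12)&(P[...,1]<-.05)&(P[...,1]>-.25)
y=np.radians(-5.04);R=np.array([[np.cos(y),-np.sin(y),0],[np.sin(y),np.cos(y),0],[0,0,1]])
q=(P[m]-[.608,.059,0])@R;print(len(q),q.min(0),q.max(0))
for a in np.arange(-.24,-.14,.02):
    s=q[(q[:,1]>a)&(q[:,1]<a+.02)]
    if len(s):print(a,len(s),np.median(s,0),s[:,2].max())
cv2.imwrite("pics/o1.png",cv2.resize(p[100:280,220:420,::-1],None,fx=3,fy=3,interpolation=cv2.INTER_CUBIC))
E
```

```text
t19.85 pos [ 0.5284 -0.1511  0.3181] F [ 0.7 -0.4  0.1] gap 0.0446
[-1.71557414e+01  1.32962644e+01  8.18447064e+01 -1.00364616e-03
  8.48128261e+01 -7.26595055e+01] [[-0.824  0.566  0.001]
 [ 0.566  0.824 -0.   ]
 [-0.001  0.    -1.   ]]Traceback (most recent call last):
  File "<stdin>", line 7, in <module>
    return umr_minimum(a, axis, None, out, keepdims, initial, where)
ValueError: zero-size array to reduction operation minimum which has no identity
```

```bash
cat > g.py <<'E'
from h import *
import sys
tag=sys.argv[1]
c=calibration("side");f=np.load(f"{tag}_side.npz");p=f["p"];P=cloud(c,f["d"])
h=cv2.cvtColor(p,cv2.COLOR_RGB2HSV)
y=np.radians(-5.04);R=np.array([[np.cos(y),-np.sin(y),0],[np.sin(y),np.cos(y),0],[0,0,1]])
Q=(P-[.608,.059,0])@R
m=(h[...,0]<14)&(h[...,1]>170)&(h[...,2]>110)&(Q[...,2]>.05)&(Q[...,2]<.17)&(abs(Q[...,0])<.12)&(Q[...,1]<-.145)&(Q[...,1]>-.26)
q=Q[m];print(len(q))
for a in np.arange(-.24,-.14,.02):
    s=q[(q[:,1]>a)&(q[:,1]<a+.02)]
    if len(s):print(round(a,3),len(s),np.median(s,0).round(4),s[:,2].max().round(4))
cv2.imwrite(f"pics/{tag}_z.png",cv2.resize(p[100:280,220:420,::-1],None,fx=3,fy=3,interpolation=cv2.INTER_CUBIC))
E
python3 g.py o; python3 g.py h
```

```text
32
-0.22 1 [ 0.0457 -0.2055  0.1268] 0.1268
-0.2 13 [ 0.0443 -0.1877  0.1252] 0.1271
-0.18 18 [ 0.0442 -0.1707  0.1255] 0.127
27
-0.2 10 [ 0.0451 -0.1919  0.1259] 0.1274
-0.18 17 [ 0.044  -0.1692  0.1253] 0.1277
```

View pics/o_z.png

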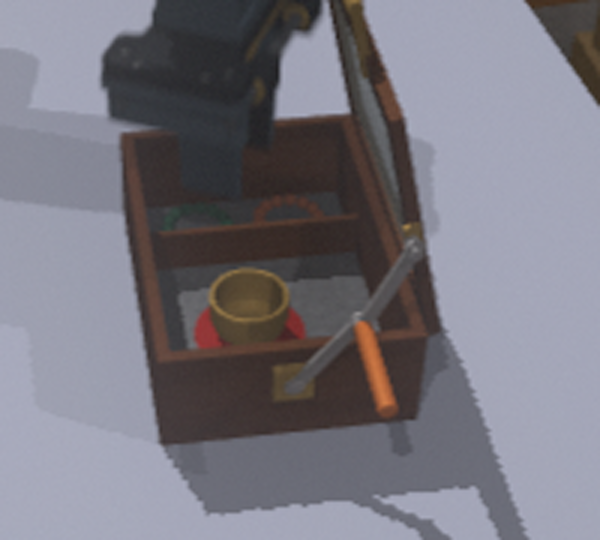

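```bash
cat > t.py <<'E'
from h import *
from scipy.spatial.transform import Rotation as Ro
y=np.radians(-5.04);C=np.array([[np.cos(y),-np.sin(y),0],[np.sin(y),np.cos(y),0],[0,0,1]])
O=np.array([.608,.059,0])
def tgt(gp,tilt,back=0):
    t=np.radians(tilt)
    z=C@[0,np.sin(t),-np.cos(t)];yy=C@[1,0,0];x=np.cross(yy,z)
    R=np.stack([x,yy,z],1)
    return C@np.array(gp)+O+z*(grip_point_offset-back),R
if __name__=="__main__":
    o=st();R0=o["tool_rot"];p0=o["position"]
    for back in (.08,.0):
        p,R=tgt([.0455,-.208,.120],30,back)
        print("world",p.round(4),"travel",(R0.T@(p-p0)).round(4),"rot",np.degrees(Ro.from_matrix(R0.T@R).as_rotvec()).round(2))
E
python3 t.py
```

```text
t19.90 pos [ 0.5276 -0.157   0.3175] F [-0.2 -3.6 -0.1] gap 0.0446
world [ 0.6324 -0.1827  0.173 ] travel [-0.1002  0.0397  0.1446] rot [-15.91  27.47  58.59]
world [ 0.6359 -0.1428  0.1037] travel [-0.08    0.0748  0.2136] rot [-15.91  27.47  58.59]
```

{"method": "move_arm", "body": {"travel": [[-0.013,-0.007,0.007],[-0.026,-0.014,0.014],[-0.039,-0.021,0.022],[-0.052,-0.027,0.03],[-0.063,-0.033,0.037]], "rotation": [[-2.4,4.1,8.8],[-4.8,8.2,17.6],[-7.2,12.4,26.4],[-9.5,16.5,35.1],[-11.9,20.6,43.9]], "jaw": [130,130,130,130,130]}}

```text
t: 20.52
position: [0.5629, -0.2126, 0.28]
tool_rot: [[-0.186, 0.982, -0.024], [0.9, 0.181, 0.396], [0.393, 0.052, -0.918]]
force: [0.8, 0.5, 0.2]
finger_gap: 0.0447
```

```bash
python3 t.py
```

```text
t20.52 pos [ 0.5629 -0.2126  0.28  ] F [0.8 0.5 0.2] gap 0.0447
world [ 0.6324 -0.1827  0.173 ] travel [-0.0281  0.0681  0.1083] rot [-4.28  6.36 15.15]
world [ 0.6359 -0.1428  0.1037] travel [-0.0201  0.0752  0.1876] rot [-4.28  6.36 15.15]
```

{"method": "move_arm", "body": {"travel": [[-0.008,0.02,0.02],[-0.016,0.045,0.05],[-0.027,0.066,0.08],[-0.027,0.066,0.105],[-0.027,0.066,0.105]], "rotation": [[-2,3.2,7.4],[-4,6.6,14.8],[-4,6.6,14.8],[-4,6.6,14.8],[-4,6.6,14.8]], "jaw": [130,130,130,130,130]}}

```text
t: 21.15
position: [0.6288, -0.1818, 0.175]
tool_rot: [[0.067, 0.997, 0.033], [0.862, -0.074, 0.502], [0.503, -0.005, -0.864]]
force: [0.4, 0.2, 0.1]
finger_gap: 0.0443
```

```bash
python3 - <<'E'
from h import *
c,p,d=snap("side","p");snap("wrist","p");snap("scene","p")
cv2.imwrite("pics/p_z.png",cv2.resize(p[100:300,220:420,::-1],None,fx=3,fy=3,interpolation=cv2.INTER_CUBIC))
E
python3 t.py
```

```text
t21.30 pos [ 0.6304 -0.1835  0.1785] F [-0.  -1.   0.3] gap 0.0448
world [ 0.6324 -0.1827  0.173 ] travel [-0.0019  0.0019  0.0053] rot [-0.25 -0.    0.66]
world [ 0.6359 -0.1428  0.1037] travel [-0.0019  0.0022  0.0853] rot [-0.25 -0.    0.66]
```

View pics/p_z.png

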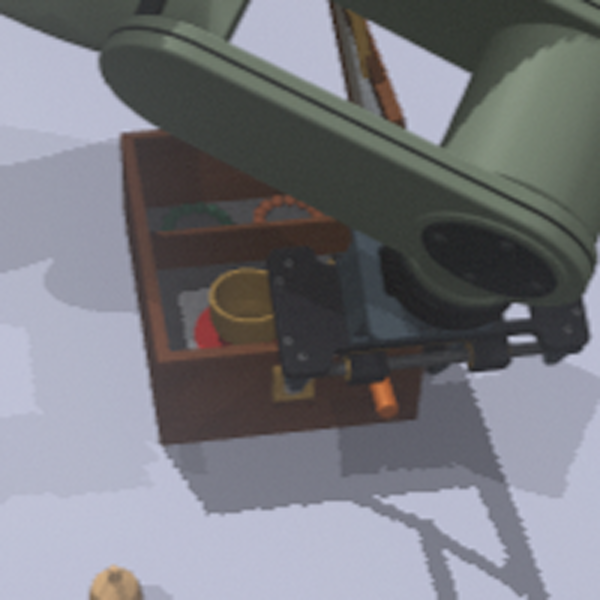

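View pics/p_wrist.png

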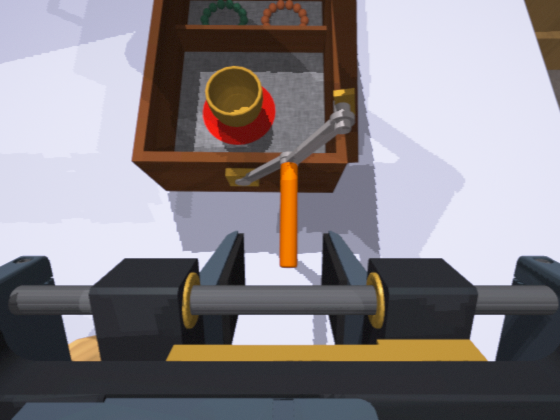

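View pics/p_scene.png

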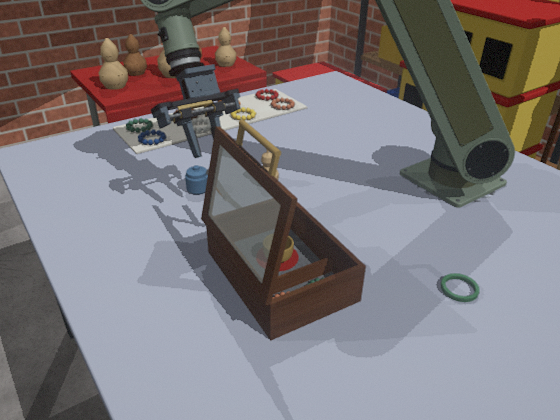

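{"method": "move_arm", "body": {"travel": [[-0.001,0.002,0.02],[-0.001,0.002,0.045],[-0.001,0.002,0.068],[-0.001,0.002,0.082],[-0.001,0.002,0.082]], "rotation": [[0,0,0],[0,0,0],[0,0,0],[0,0,0],[0,0,0]], "jaw": [130,130,130,130,130]}}

```text
t: 21.92
position: [0.635, -0.143, 0.1059]
tool_rot: [[0.065, 0.997, 0.038], [0.863, -0.075, 0.499], [0.501, -0.0, -0.866]]
force: [0.0, -0.0, -0.4]
finger_gap: 0.0448
```

```bash
python3 - <<'E'
from h import *
snap("wrist","q")
E
python3 t.py
```

```text
t21.98 pos [ 0.6354 -0.1435  0.1065] F [-0.3  0.4  0.1] gap 0.0446
world [ 0.6324 -0.1827  0.173 ] travel [-0.0007  0.     -0.0772] rot [-0.29 -0.03  0.64]
world [ 0.6359 -0.1428  0.1037] travel [-0.0008  0.0004  0.0028] rot [-0.29 -0.03  0.64]
```

View pics/q_wrist.png

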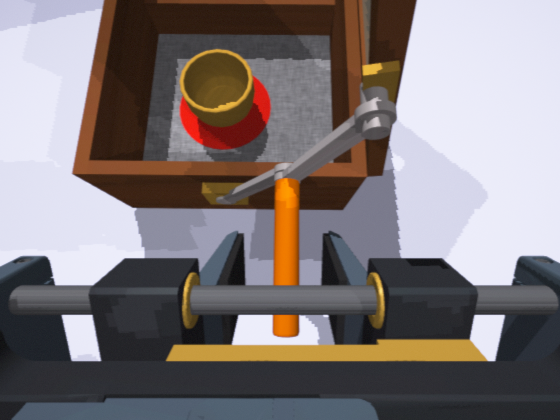

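{"method": "move_arm", "body": {"travel": [[0,0,0.0025],[0,0,0.0025],[0,0,0.0025],[0,0,0.0025],[0,0,0.0025]], "rotation": [[0,0,0],[0,0,0],[0,0,0],[0,0,0],[0,0,0]], "jaw": [150,200,255,255,255], "newtons": 30}}

```text
t: 22.6
position: [0.6357, -0.1422, 0.1039]
tool_rot: [[0.066, 0.997, 0.04], [0.863, -0.077, 0.499], [0.501, 0.001, -0.866]]
force: [1.9, -1.0, 1.0]
finger_gap: 0.0132
```

```bash
python3 t.py
```

```text
t22.60 pos [ 0.6357 -0.1422  0.1039] F [ 1.9 -1.   1. ] gap 0.0132
world [ 0.6324 -0.1827  0.173 ] travel [-0.0006 -0.0001 -0.0802] rot [-0.25 -0.04  0.59]
world [ 0.6359 -0.1428  0.1037] travel [-0.0007  0.0002 -0.0002] rot [-0.25 -0.04  0.59]
```

```bash
python3 -c "
import numpy as np
d=[.7,1.3]+[2]*56
d=d+[1.2,.8]
ph=52.5+np.r_[0,np.cumsum(d)]
ph=np.r_[ph]
print(len(ph),ph[-1])
X=75*np.cos(np.radians(ph));Z=75*np.sin(np.radians(ph))
for k in range(0,len(ph)-1,5): print(round(ph[min(k+5,len(ph)-1)],1),[[round(float(.5*(Z[j]-Z[k]))/1e3,4),round(float(X[j]-X[k])/1e3,4),round(float(-.866*(Z[j]-Z[k]))/1e3,4)] for j in range(k+1,min(k+6,len(ph)))])
"
```

```text
61 168.5
60.5 [[0.0003, -0.0007, -0.0005], [0.0008, -0.0021, -0.0013], [0.0015, -0.0043, -0.0026], [0.0022, -0.0065, -0.0039], [0.0029, -0.0087, -0.005]]
70.5 [[0.0006, -0.0023, -0.0011], [0.0012, -0.0046, -0.0021], [0.0018, -0.007, -0.003], [0.0023, -0.0094, -0.0039], [0.0027, -0.0119, -0.0047]]
80.5 [[0.0004, -0.0025, -0.0007], [0.0008, -0.005, -0.0014], [0.0011, -0.0075, -0.0019], [0.0014, -0.0101, -0.0024], [0.0016, -0.0127, -0.0028]]
90.5 [[0.0002, -0.0026, -0.0003], [0.0003, -0.0052, -0.0006], [0.0004, -0.0078, -0.0008], [0.0005, -0.0104, -0.0009], [0.0005, -0.013, -0.0009]]
100.5 [[-0.0, -0.0026, 0.0001], [-0.0001, -0.0052, 0.0002], [-0.0002, -0.0078, 0.0004], [-0.0004, -0.0104, 0.0007], [-0.0006, -0.013, 0.0011]]
110.5 [[-0.0003, -0.0026, 0.0005], [-0.0006, -0.0051, 0.001], [-0.0009, -0.0076, 0.0016], [-0.0013, -0.0101, 0.0023], [-0.0017, -0.0126, 0.003]]
120.5 [[-0.0005, -0.0024, 0.0008], [-0.001, -0.0048, 0.0017], [-0.0016, -0.0072, 0.0027], [-0.0022, -0.0095, 0.0038], [-0.0028, -0.0118, 0.0049]]
130.5 [[-0.0007, -0.0022, 0.0012], [-0.0014, -0.0044, 0.0024], [-0.0022, -0.0065, 0.0038], [-0.003, -0.0086, 0.0051], [-0.0038, -0.0106, 0.0066]]
140.5 [[-0.0009, -0.002, 0.0015], [-0.0018, -0.0039, 0.0031], [-0.0027, -0.0057, 0.0047], [-0.0037, -0.0075, 0.0064], [-0.0047, -0.0092, 0.0081]]
150.5 [[-0.001, -0.0016, 0.0018], [-0.0021, -0.0032, 0.0036], [-0.0032, -0.0047, 0.0055], [-0.0043, -0.0061, 0.0074], [-0.0054, -0.0074, 0.0093]]
160.5 [[-0.0012, -0.0012, 0.002], [-0.0023, -0.0024, 0.004], [-0.0035, -0.0035, 0.0061], [-0.0047, -0.0045, 0.0082], [-0.0059, -0.0054, 0.0103]]
168.5 [[-0.0012, -0.0008, 0.0021], [-0.0025, -0.0016, 0.0043], [-0.0038, -0.0022, 0.0065], [-0.0045, -0.0026, 0.0078], [-0.005, -0.0028, 0.0087]]
```

{"method": "move_arm", "body": {"travel": [[0.0003,-0.0007,-0.0005],[0.0008,-0.0021,-0.0013],[0.0015,-0.0043,-0.0026],[0.0022,-0.0065,-0.0039],[0.0029,-0.0087,-0.005]], "rotation": [[0,0,0],[0,0,0],[0,0,0],[0,0,0],[0,0,0]], "jaw": [255,255,255,255,255]}}

```text
t: 23.22
position: [0.626, -0.1413, 0.1092]
tool_rot: [[0.066, 0.997, 0.037], [0.863, -0.076, 0.499], [0.501, -0.001, -0.866]]
force: [3.8, -0.2, -1.7]
finger_gap: 0.0128
```

{"method": "move_arm", "body": {"travel": [[0.0006,-0.0023,-0.0011],[0.0012,-0.0046,-0.0021],[0.0018,-0.007,-0.003],[0.0023,-0.0094,-0.0039],[0.0027,-0.0119,-0.0047]], "rotation": [[0,0,0],[0,0,0],[0,0,0],[0,0,0],[0,0,0]], "jaw": [255,255,255,255,255]}}

```text
t: 23.85
position: [0.6139, -0.1403, 0.1145]
tool_rot: [[0.066, 0.997, 0.037], [0.863, -0.075, 0.499], [0.501, -0.001, -0.866]]
force: [2.6, -0.9, -2.2]
finger_gap: 0.0133
```

```bash
python3 - <<'E'
from h import *
snap("scene","r");snap("wrist","r");st()
E
```

```text
t23.95 pos [ 0.6137 -0.1403  0.1146] F [-0.5 -1.2 -3.4] gap 0.0137
```

View pics/r_scene.png

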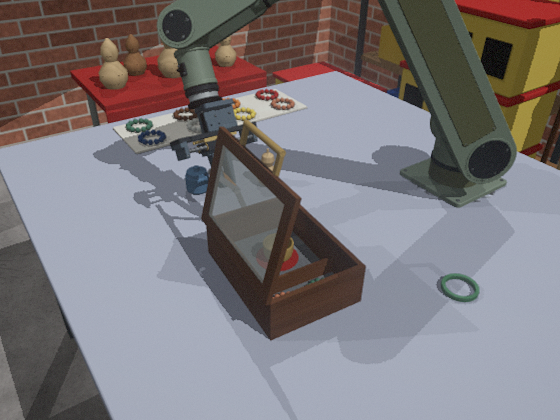

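View pics/r_wrist.png

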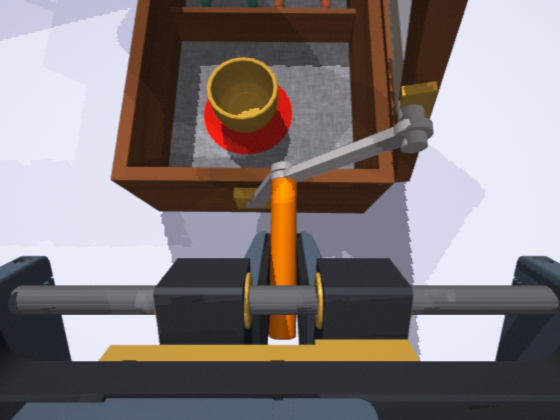

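Knee broken and led forward; continue along the arc.

{"method": "move_arm", "body": {"travel": [[0.0004,-0.0025,-0.0007],[0.0008,-0.005,-0.0014],[0.0011,-0.0075,-0.0019],[0.0014,-0.0101,-0.0024],[0.0016,-0.0127,-0.0028]], "rotation": [[0,0,0],[0,0,0],[0,0,0],[0,0,0],[0,0,0]], "jaw": [255,255,255,255,255]}}

```text
t: 24.58
position: [0.6016, -0.1393, 0.1181]
tool_rot: [[0.065, 0.997, 0.038], [0.863, -0.076, 0.5], [0.501, -0.0, -0.865]]
force: [0.9, -0.7, -4.5]
finger_gap: 0.0133
```

{"method": "move_arm", "body": {"travel": [[0.0002,-0.0026,-0.0003],[0.0003,-0.0052,-0.0006],[0.0004,-0.0078,-0.0008],[0.0005,-0.0104,-0.0009],[0.0005,-0.013,-0.0009]], "rotation": [[0,0,0],[0,0,0],[0,0,0],[0,0,0],[0,0,0]], "jaw": [255,255,255,255,255]}}

```text
t: 25.2
position: [0.5887, -0.1382, 0.1192]
tool_rot: [[0.065, 0.997, 0.038], [0.863, -0.076, 0.5], [0.501, 0.0, -0.865]]
force: [0.7, 0.6, -3.3]
finger_gap: 0.0134
```

```bash
python3 - <<'E'
from h import *
snap("scene","s");snap("wrist","s");st()
E
```

```text
t25.30 pos [ 0.5884 -0.1382  0.1192] F [-1.1 -0.5 -2.3] gap 0.0132
```

View pics/s_scene.png

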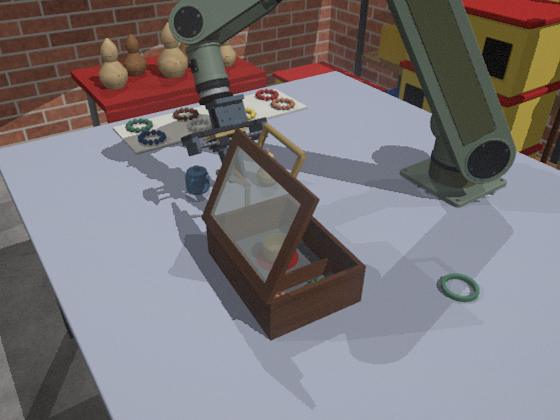

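View pics/s_wrist.png

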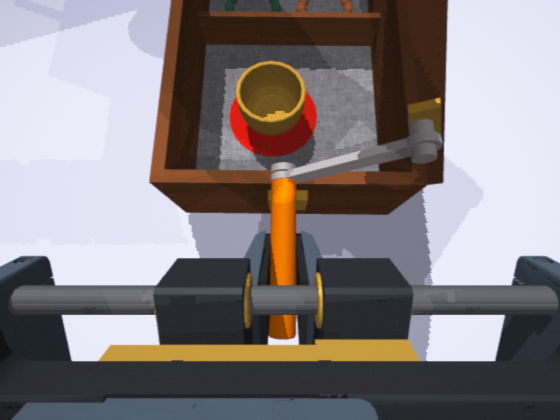

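{"method": "move_arm", "body": {"travel": [[0,-0.0026,0.0001],[-0.0001,-0.0052,0.0002],[-0.0002,-0.0078,0.0004],[-0.0004,-0.0104,0.0007],[-0.0006,-0.013,0.0011]], "rotation": [[0,0,0],[0,0,0],[0,0,0],[0,0,0],[0,0,0]], "jaw": [255,255,255,255,255]}}

```text
t: 25.92
position: [0.5756, -0.1372, 0.1178]
tool_rot: [[0.065, 0.997, 0.038], [0.863, -0.075, 0.5], [0.501, -0.0, -0.865]]
force: [-0.9, 1.7, -1.0]
finger_gap: 0.0133
```

{"method": "move_arm", "body": {"travel": [[-0.0003,-0.0026,0.0005],[-0.0006,-0.0051,0.001],[-0.0009,-0.0076,0.0016],[-0.0013,-0.0101,0.0023],[-0.0017,-0.0126,0.003]], "rotation": [[0,0,0],[0,0,0],[0,0,0],[0,0,0],[0,0,0]], "jaw": [255,255,255,255,255]}}

```text
t: 26.55
position: [0.563, -0.1362, 0.1142]
tool_rot: [[0.065, 0.997, 0.037], [0.863, -0.075, 0.5], [0.501, -0.0, -0.865]]
force: [-1.2, 3.6, -1.3]
finger_gap: 0.0136
```

{"method": "move_arm", "body": {"travel": [[-0.0005,-0.0024,0.0008],[-0.001,-0.0048,0.0017],[-0.0016,-0.0072,0.0027],[-0.0022,-0.0095,0.0038],[-0.0028,-0.0118,0.0049]], "rotation": [[0,0,0],[0,0,0],[0,0,0],[0,0,0],[0,0,0]], "jaw": [255,255,255,255,255]}}

```text
t: 27.18
position: [0.5513, -0.1354, 0.1085]
tool_rot: [[0.065, 0.997, 0.037], [0.863, -0.075, 0.5], [0.501, -0.0, -0.865]]
force: [-2.0, 4.2, -2.4]
finger_gap: 0.0132
```

```bash
python3 - <<'E'
from h import *
snap("scene","u");snap("wrist","u");st()
E
```

```text
t27.27 pos [ 0.5509 -0.1353  0.1083] F [-2.6  3.1 -2.9] gap 0.0131
```

View pics/u_scene.png

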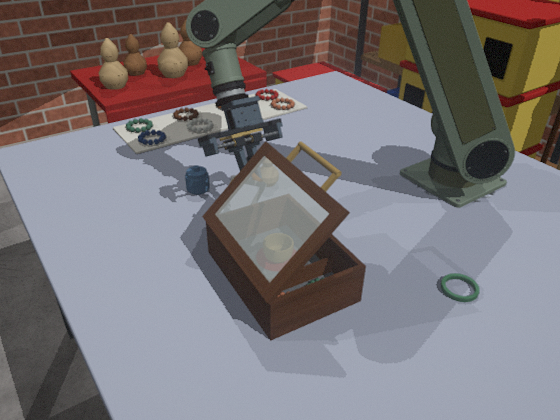

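View pics/u_wrist.png

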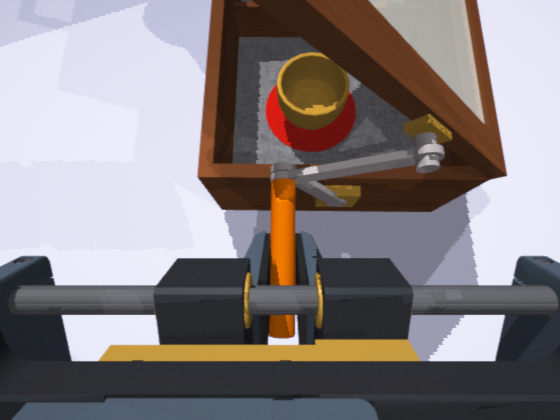

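{"method": "move_arm", "body": {"travel": [[-0.0007,-0.0022,0.0012],[-0.0014,-0.0044,0.0024],[-0.0022,-0.0065,0.0038],[-0.003,-0.0086,0.0051],[-0.0038,-0.0106,0.0066]], "rotation": [[0,0,0],[0,0,0],[0,0,0],[0,0,0],[0,0,0]], "jaw": [255,255,255,255,255]}}

```text
t: 27.9
position: [0.5408, -0.1345, 0.1008]
tool_rot: [[0.066, 0.997, 0.038], [0.863, -0.076, 0.5], [0.501, -0.0, -0.865]]
force: [-0.8, 5.3, -2.7]
finger_gap: 0.0133
```

{"method": "move_arm", "body": {"travel": [[-0.0009,-0.002,0.0015],[-0.0018,-0.0039,0.0031],[-0.0027,-0.0057,0.0047],[-0.0037,-0.0075,0.0064],[-0.0047,-0.0092,0.0081]], "rotation": [[0,0,0],[0,0,0],[0,0,0],[0,0,0],[0,0,0]], "jaw": [255,255,255,255,255]}}

```text
t: 28.52
position: [0.5317, -0.1338, 0.0912]
tool_rot: [[0.066, 0.997, 0.038], [0.863, -0.076, 0.5], [0.501, -0.0, -0.865]]
force: [-0.4, 6.1, -5.1]
finger_gap: 0.0135
```

{"method": "move_arm", "body": {"travel": [[-0.001,-0.0016,0.0018],[-0.0021,-0.0032,0.0036],[-0.0032,-0.0047,0.0055],[-0.0043,-0.0061,0.0074],[-0.0054,-0.0074,0.0093]], "rotation": [[0,0,0],[0,0,0],[0,0,0],[0,0,0],[0,0,0]], "jaw": [255,255,255,255,255]}}

```text
t: 29.15
position: [0.5247, -0.1332, 0.0803]
tool_rot: [[0.066, 0.997, 0.038], [0.863, -0.076, 0.5], [0.501, 0.0, -0.865]]
force: [0.7, 6.2, -5.4]
finger_gap: 0.0137
```

```bash
python3 - <<'E'
from h import *
snap("scene","v");snap("side","v");st()
E
```

```text
t29.25 pos [ 0.5244 -0.1332  0.08  ] F [-0.6  6.6 -7.3] gap 0.0130
```

View pics/v_scene.png

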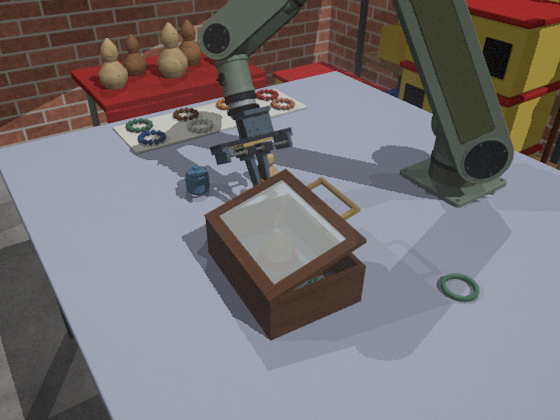

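View pics/v_side.png

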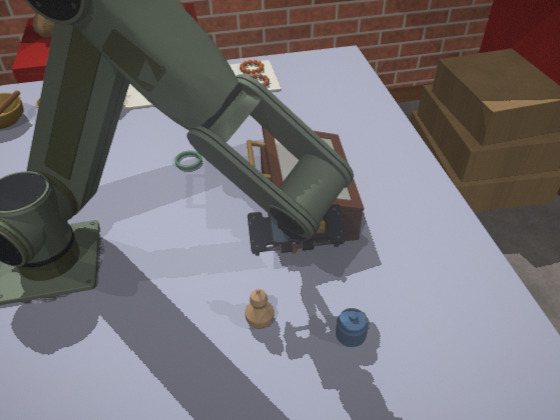

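{"method": "move_arm", "body": {"travel": [[-0.0008,-0.0009,0.0014],[-0.0016,-0.0017,0.0028],[-0.0024,-0.0025,0.0042],[-0.0032,-0.0032,0.0056],[-0.004,-0.0039,0.007]], "rotation": [[0,0,0],[0,0,0],[0,0,0],[0,0,0],[0,0,0]], "jaw": [255,255,255,255,255]}}

```text
t: 29.88
position: [0.521, -0.1329, 0.0722]
tool_rot: [[0.066, 0.997, 0.039], [0.863, -0.077, 0.499], [0.501, 0.001, -0.866]]
force: [0.7, 6.5, -6.2]
finger_gap: 0.0133
```

{"method": "move_arm", "body": {"travel": [[-0.0006,-0.0005,0.0011],[-0.0012,-0.001,0.0022],[-0.0019,-0.0015,0.0033],[-0.0025,-0.0019,0.0044],[-0.0032,-0.0023,0.0055]], "rotation": [[0,0,0],[0,0,0],[0,0,0],[0,0,0],[0,0,0]], "jaw": [255,255,255,255,255]}}

```text
t: 30.5
position: [0.5189, -0.1327, 0.0659]
tool_rot: [[0.066, 0.997, 0.039], [0.863, -0.077, 0.499], [0.501, 0.001, -0.866]]
force: [1.9, 7.3, -6.0]
finger_gap: 0.0129
```

```bash
python3 - <<'E'
from h import *
from t import *
c,p,d=snap("scene","w");o=st()
R=o["tool_rot"];g=o["position"]-R[:,2]*grip_point_offset;q=C.T@(g-O);print(q,np.degrees(np.arctan2(q[2]-.06,q[0])))
E
```

```text
t30.55 pos [ 0.5188 -0.1328  0.0657] F [ 0.4  6.7 -8.1] gap 0.0130
[-0.07192462 -0.20826148  0.08192651] 163.04594621971245
```

View pics/w_scene.png

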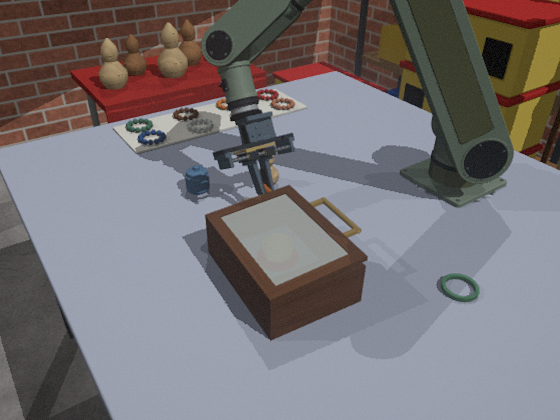

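{"method": "move_arm", "body": {"travel": [[-0.0006,-0.0003,0.001],[-0.0011,-0.0006,0.002],[-0.0017,-0.0009,0.003],[-0.0022,-0.0011,0.004],[-0.0027,-0.0013,0.0048]], "rotation": [[0,0,0],[0,0,0],[0,0,0],[0,0,0],[0,0,0]], "jaw": [255,255,255,255,255]}}

```text
t: 31.18
position: [0.5183, -0.1326, 0.0618]
tool_rot: [[0.065, 0.997, 0.041], [0.863, -0.077, 0.5], [0.502, 0.003, -0.865]]
force: [0.2, 4.9, 2.5]
finger_gap: 0.0133
```

```bash
python3 - <<'E'
from h import *
from t import *
c,p,d=snap("scene","x");o=st()
R=o["tool_rot"];g=o["position"]-R[:,2]*grip_point_offset;q=C.T@(g-O);print(q,np.degrees(np.arctan2(q[2]-.06,q[0])))
c,p,d=snap("scene","x");P=cloud(c,d);P0=cloud(c,np.load("a_scene.npz")["d"])
Q=(P-O)@C;Q0=(P0-O)@C
m=(abs(Q0[...,2]-.1)<.006)&(abs(Q0[...,1])<.13)&(Q0[...,0]<-.07)&(Q0[...,0]>-.1)
print("front frame z before",np.median(Q0[m][:,2]),"same pixels now",np.median(Q[m][:,2]))
E
```

```text
t31.23 pos [ 0.5183 -0.1326  0.0618] F [-0.6  5.5  1.3] gap 0.0134
[-0.072492   -0.20819031  0.07809106] 165.98751540555415
front frame z before 0.09931957485584658 same pixels now 0.09931241055329021
```

{"method": "move_arm", "body": {"travel": [[-0.0005,0,0.001],[-0.0005,0,0.001],[-0.0005,0,0.001],[-0.0005,0,0.001],[-0.0005,0,0.001]], "rotation": [[0,0,0],[0,0,0],[0,0,0],[0,0,0],[0,0,0]], "jaw": [255,255,255,255,255]}}

```text
t: 31.9
position: [0.5183, -0.1326, 0.0614]
tool_rot: [[0.065, 0.997, 0.041], [0.863, -0.077, 0.5], [0.502, 0.003, -0.865]]
force: [-0.5, 4.0, 5.4]
finger_gap: 0.0132
```

{"method": "move_arm", "body": {"travel": [[0,0,0],[0,0,0],[0,0,0],[0,0,0],[0,0,0]], "rotation": [[0,0,0],[0,0,0],[0,0,0],[0,0,0],[0,0,0]], "jaw": [220,180,130,130,130]}}

```text
t: 32.52
position: [0.5172, -0.1331, 0.0598]
tool_rot: [[0.065, 0.997, 0.038], [0.863, -0.076, 0.499], [0.5, 0.001, -0.866]]
force: [-0.2, 0.2, 0.7]
finger_gap: 0.0445
```

{"method": "move_arm", "body": {"travel": [[0,0,-0.02],[0,0,-0.05],[0,0,-0.09],[0,0,-0.14],[0,0,-0.18]], "rotation": [[0,0,0],[0,0,0],[0,0,0],[0,0,0],[0,0,0]], "jaw": [130,130,130,130,130]}}

```text
t: 33.15
position: [0.5103, -0.2238, 0.2173]
tool_rot: [[0.065, 0.997, 0.039], [0.864, -0.076, 0.498], [0.5, 0.001, -0.866]]
force: [0.2, 0.2, -0.2]
finger_gap: 0.0448
```

```bash
python3 - <<'E'
from h import *
from t import *
for n in ("scene","side","wrist"): c,p,d=snap(n,"y")
o=st()
c=calibration("scene");P=cloud(c,np.load("y_scene.npz")["d"]);P0=cloud(c,np.load("a_scene.npz")["d"])
Q=(P-O)@C;Q0=(P0-O)@C
for lo,hi in((-.1,-.07),(.07,.1)):
    m=(abs(Q0[...,2]-.1)<.006)&(abs(Q0[...,1])<.13)&(Q0[...,0]<hi)&(Q0[...,0]>lo)
    print(np.median(Q0[m][:,2]),np.median(Q[m][:,2]))
for n in ("scene","side"):
    c=calibration(n);P=cloud(c,np.load(f"y_{n}.npz")["d"])
    for nm,g,zr in (("jar",(.596,-.332),(.03,.08)),("gourd",(.431,-.258),(.012,.11))):
        q=P[(np.hypot(P[...,0]-g[0],P[...,1]-g[1])<.05)&(P[...,2]>zr[0])&(P[...,2]<zr[1])]
        print(n,nm,len(q),cv2.minEnclosingCircle(q[:,:2].astype(np.float32)))
E
python3 g.py y
```

```text
t33.30 pos [ 0.5109 -0.2241  0.217 ] F [-0.7  0.4 -1. ] gap 0.0446
0.09931957485584658 0.09927155754873584
0.09960606347215789 0.09966385123749633
scene jar 392 ((0.5995023846626282, -0.32666072249412537), 0.030754894018173218)
scene gourd 504 ((0.4337005913257599, -0.25437378883361816), 0.029005762189626694)
side jar 796 ((0.5966788530349731, -0.33329904079437256), 0.0299998689442873)
side gourd 839 ((0.4298727810382843, -0.2605108618736267), 0.029521042481064796)
0
```

View pics/y_scene.png

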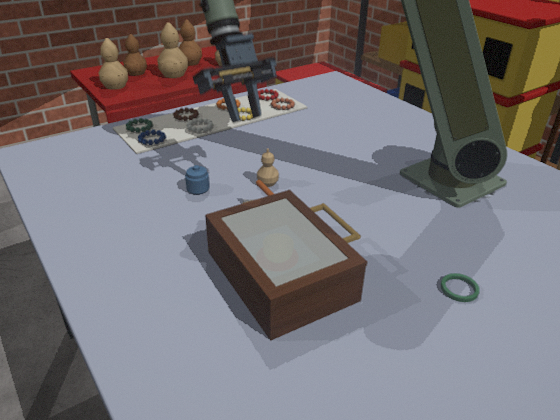

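View pics/y_side.png

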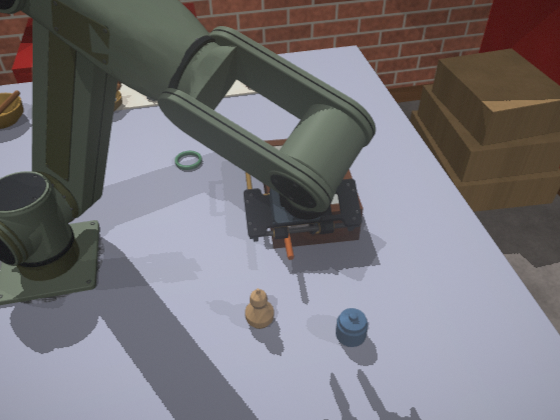

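View pics/y_wrist.png

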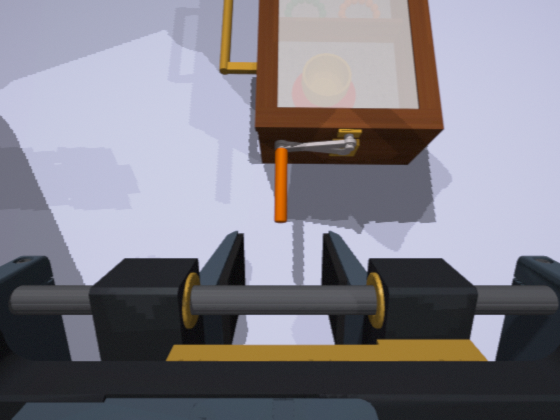

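The scene view shows the lid shut level with the bowl at (278,252) under the panel. The jar (197,180), gourd (268,170) and bangle (460,288) have not moved, and the gripper is clear of everything.

```bash
python3 -c "
from cell import *
print(job_done())"
```

```text
the job is handed in; nothing more can be done
None
```

The bowl is in the display case and the lid is shut. I handed the job in at about 33 s, with the gripper touching nothing.

- **Lid up:** I raised the lid by its lift bar until the stay reached full length, then eased it back. The knee dropped past straight. A light forward pull met about 6 N of resistance, and the lid stood on its own once released.
- **Bowl:** It was set down upright on the red pad. The wrist camera measured it about 4 mm off the pad's centre. An estimate from the case's pose put the error nearer 1 mm. I took 4 mm as acceptable and did not set the bowl down again.
- **Lid down:** I broke the knee by the orange grip and led it along its arc in about 9 s, holding it all the way. The tool force stayed below about 10 N wherever I read it. I pressed lightly once the lid seated, then let go.

**Last checks:**
- The lid's front and rear frame heights are within 0.1 mm of the first picture.
- The jar and gourd are within about 1–2 mm of their first measured positions, which is the camera noise.
- The bangle, and the bowl seen through the panel, were checked by eye only and look undisturbed.
- One check failed: the last automatic measurement of the orange grip returned nothing, because the arm blocked the side camera. The wrist picture shows the stay folded.

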